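# Hang the sample basket and index the carriage over the drip cup

### The job

Hang the wire sample basket by its bail on the peg of the sliding carriage and let go of it. Then take the carriage by its black tab and slide it to the left along the rail until its spring ball clicks into the notch above the drip cup, without running past the notch. Finish holding the carriage by its tab at the notch, with the basket hanging free, and leave the cup and the glassware standing where they are.

Things in the scene. Friction and masses are not known exactly. Their poses are not given: they have to be found in the camera images.
- basket_tab (a point): Centre of the black tab on top of the loose wire sample basket; z up, axes turn with the basket. Tab 22 mm along x, 14 mm thick along y (grip across y), 34 mm high: top 17 mm above this point, basket's underside 112 mm below it (it starts standing on the bench). A stem below the tab joins it to the bail.
- basket_bail (a point): Inner side of the bail's peak, 30 mm below the tab's centre, same axes. Bail: stiff wire 4.4 mm thick in the basket's y-z plane; legs at y = -19.5 and +19.5 mm rise from the rim to 21 mm below this point, then slant to the peak. A peg along the basket's x passes under the peak from either side; 46 mm free down to the rim.
- basket: The basket, 80 g, round, 41 mm across and 36 mm high without bail; origin at the centre of its underside, axes as basket_tab. Hung on the peg its underside is about 60 mm above the bench.
- carriage_peg (a point): Top of the carriage's level hanging peg (rod 7 mm thick, pointing to the robot), mid-seat; moves with the carriage. x along the peg away from the robot, y along the rail to the left, z up. The seat runs from a 14 mm disc at x = +17 mm to x = -16 mm, where the tip turns up, ending at x = -30 mm, 16 mm above this point. Hung: bail peak here, tab centre 30 mm above.
- carriage_tab (a point): Grip point on the carriage's black tab, 62 mm in +x and 36 mm above carriage_peg, same axes. Tab 20 mm along x, 14 mm thick along y (grip across y); its top is 20 mm above this point, the carriage's flat top 25 mm below. A brass plunger housing 13 mm wide, 12 mm high stands there 36 mm further in +x. The rail's end plates are 33 mm lower than this point.
- carriage (a joint): How far the carriage has slid along the rail: 0 at the right-hand end (seen from the robot), 0.125 m at the left-hand end; grows along +y of carriage_peg. Sliding friction about 1.5 N; it stays where it is left.
- carriage_ball (a point): Centre of the carriage's spring ball (10 mm) when fully out, under the brass plunger housing; moves with the carriage, same axes.
- notch (a point): The ball's place in the notch between two round ribs 12 mm apart, on a clip on the bar behind the rail. Fixed in a run, always left of the carriage at the start; axes as carriage_peg. Ball in notch: carriage_ball and this agree along y. From 13 mm before it the push rises (to 8 to 12 N) on the first rib; 6 mm before, the ball is drawn in; leaving takes as much.
- drip_cup_centre (a point): Centre of the loose white plastic drip cup, 47 mm wide and 46 mm high, standing on the bench directly under the basket's place at the notch. Leave it standing there.
- vial_centre (a point): Centre of a brown screw-cap vial, 33 mm wide and 58 mm high, a bystander.
- weighing_bottle_centre (a point): Centre of a lidded glass weighing bottle, 36 mm wide and 60 mm high, a bystander.
Things that resemble listed ones, but are neither listed nor needed, are in the scene too. What is shaped like the basket but pink is not meant. What is shaped like the part that bears drip_cup_centre but green is not meant.

How it is judged:
By the outcome, as a careful person would: the job done as asked, in the order asked, and still so for the second after the job is handed in, while the arm keeps its last pose, push and grip.
It also fails if it takes over 64 s, if anything falls off the work surface, if the arm or the gripper's body presses on something with over 40 N, if the wrist force passes 120 N, or if a joint passes its speed limit or range.

### The arm

A 6-joint arm with a two-finger parallel gripper is mounted at the origin on the work surface; the furniture and walls round the work are solid. World frame = base frame: x ahead of the robot, y to its left, z up, the work surface at z = 0. Lengths are in mm, angles in rad, forces in N, time in s.
With the tool pointing down it reaches from about 375 to 900 mm from the base axis. Payload 3.1 kg.
Tool frame: the origin (TCP) lies between the finger pads; the fingertips stand 14 mm ahead of it and the grasp point (between the pads) lies 5 mm behind it; y points along the fingers, z is the direction in which the jaws open and shut, and the axes are right-handed (so a half turn about y gives the same grasp; the last joint's range is limited). The gripper opens to 87 mm and grips with 3 to 60 N. Pads are 19 mm wide; open, the fingers measure 117 mm over their backs; the gripper's body (75 mm by 190 mm) begins 51 mm behind the grasp point.
Start: joints at [-1.411, 0.527, 1.433, -0, 1.181, -0.178], TCP at [207.155, -589.647, 236.548] pointing down, gripper open.
Joint ranges: [-3.08, 3.08], [-0.75, 2.2], [0.22, 2.44], [-1.43, 4.57], [0, 2.65], [-2.85, 2.85]. Speed limits (rad/s): [2.79, 2.79, 3.14, 3.14, 3.14, 3.14].

### API

Orientations are given as a rotation vector (axis times angle).
In Python, from cell import ctrl, viewer, sign_off gives the robot as it stands.
- The arm moves only by the tool step_arm, never from a script. Its argument "rows" is a list that holds one entry, the list of rows, each a list of 7 numbers: the opening in per cent of the stroke, from 0 (shut) to 100 (fully open), then the shift along the tool's x, y, z in cm, then the turn, a rotation vector about the tool's x, y, z in degrees. In form: [[[claw, x, y, z, wx, wy, wz], ...]]. A call has 1 to 12 rows; each row shifts and turns the commanded pose from where the row before left it, along the tool's axes as they then stand; what a row does not reach is not made up. A row lasts 1/8 s, in which the tool goes at most 62.5 mm and 10.7 degrees, less where a joint would pass 70% of its speed; a pose out of reach is approached as far as the arm can. A call with a gripper value outside its range is refused whole. The fingers move at their own pace and stop on an object; "grip_force" is the grip in N (left out, the last holds). Time passes only in rows, so rows that do not move let the fingers close. It gives the time, the measured TCP pose, the force and the opening at its end, in the units of the state.
- ctrl.get_obs(): the state, without advancing time (a new reading comes with each control period).
- viewer.get_image(name): name is "scene" or "top" or "wrist"; returns the picture (400x640x3 uint8, red, green, blue); there is no depth.
- viewer.camera_params(name): a dict with "vfov" (degrees; the focal length in pixels is half the picture's height over the tangent of half this angle, whatever the lens; pixels are square), "cx", "cy" (the principal point, pixels), "dist" ([k1, k2, p1, p2, k3] as OpenCV has them; the pictures are not rectified), "extrinsics" (4x4, takes a point from world to camera coordinates). Camera axes: x right, y down, z forward; pixel columns grow to the right and rows downward; lengths in mm; the calibration is good to about 2 mm. A picture is of the moment at which its call begins: read the wrist's pose just before it. camera_params takes no time and is no camera call; for the wrist camera it gives the pose at the moment of the call.
- sign_off(): hands the job in, once; it reports no verdict.
The state is a dict: "t": time; "joints": joint angles; "joint_vel": joint speeds; "tau": joint torques, N m; "tool_pos": TCP position; "eef_rot": TCP orientation; "force": force on the tool from outside, world axes, zero at the start; "wrist_torque": the same for the moment, N m; "opening": finger opening in mm.
Only numpy, scipy, OpenCV 4.12 (cv2) and the standard library are available. Lean on these libraries where they do the work, as an engineer would, in place of code of your own. Each camera call takes 0.05 s, during which the arm holds its last target. There are 200 camera calls.

## Working session

There is one attempt and no reset: what is moved stays moved. The work goes in short steps, Python scripts to look and compute and a tool call to move; the robot and the scene stay as the last step left them, time stands still between calls to the robot, and variables do not carry over. Pictures are saved under pics/ and viewed, about 8 in all and at most 12, crops included, and the job is handed in when it is done.

Besides the shell and the picture viewer there is one more tool, called after "Request:" by a JSON object that holds its "fn" and its "kwargs". step_arm: Moves the arm, as the interface text tells. Its arguments: {"type":"object","properties":{"rows":{"type":"array"},"grip_force":{"type":"number"}},"required":["rows"]}

```bash
ls; mkdir -p pics; python3 - <<'E'
from cell import ctrl, viewer
import cv2, numpy as np
np.set_printoptions(precision=3,suppress=True)
o=ctrl.get_obs(); print(o)
for n in ["scene","top"]:
    cv2.imwrite(f"pics/{n}0.png", cv2.resize(viewer.get_image(n)[:,:,::-1],(800,500),interpolation=cv2.INTER_CUBIC))
for n in ["scene","top","wrist"]:
    print(n,viewer.camera_params(n))
E
```

```text
pics
{'t': 0.0, 'joints': array([-1.412,  0.528,  1.434, -0.   ,  1.181, -0.179]), 'joint_vel': array([-0.   ,  0.001, -0.   ,  0.   , -0.001,  0.001]), 'tau': array([  0.   , -44.004, -17.659,   0.063,   0.058,  -0.   ]), 'tool_pos': array([ 207.039, -588.972,  235.569]), 'eef_rot': array([-0.348,  2.04 , -2.036]), 'force': array([ 0.478, -0.431,  0.283]), 'wrist_torque': array([-0.038, -0.036,  0.017]), 'opening': 87.16754996183306}
scene {'vfov': 51.732204005519684, 'cx': 313.7383174591578, 'cy': 199.39562386894505, 'dist': array([-0.084,  0.   ,  0.   ,  0.   ,  0.   ]), 'extrinsics': array([[ -0.728,  -0.685,   0.003, 418.257],
       [ -0.537,   0.568,  -0.624, 379.263],
       [  0.426,  -0.456,  -0.781, 697.564],
       [  0.   ,   0.   ,   0.   ,   1.   ]])}
top {'vfov': 55.725714641906116, 'cx': 323.9498536721244, 'cy': 197.18950958817285, 'dist': array([-0.046,  0.   ,  0.   ,  0.   ,  0.   ]), 'extrinsics': array([[  0.026,  -1.   ,  -0.002,   2.76 ],
       [ -0.988,  -0.026,  -0.153, 579.153],
       [  0.153,   0.006,  -0.988, 960.528],
       [  0.   ,   0.   ,   0.   ,   1.   ]])}
wrist {'vfov': 67.55031867394511, 'cx': 323.3084789404153, 'cy': 200.57427239290905, 'dist': array([0.007, 0.   , 0.   , 0.   , 0.   ]), 'extrinsics': array([[   0.332,   -0.943,   -0.002, -624.461],
       [  -0.913,   -0.322,    0.251,  -30.296],
       [  -0.237,   -0.082,   -0.968,  390.349],
       [   0.   ,    0.   ,    0.   ,    1.   ]])}
```

View pics/scene0.png

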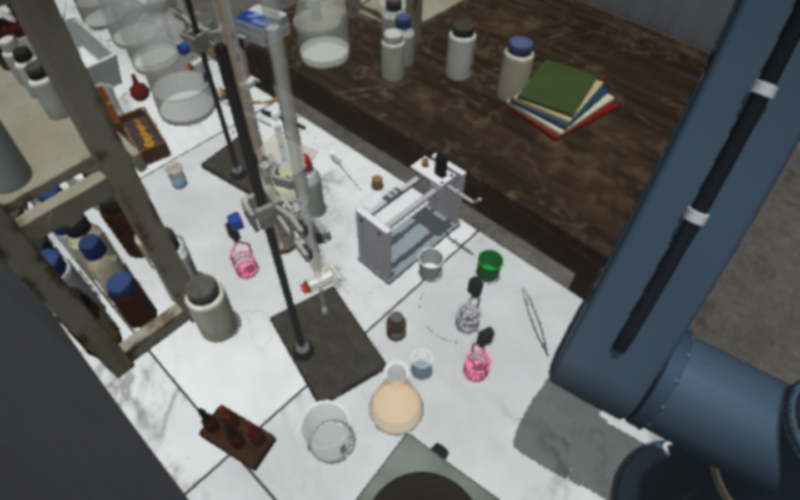

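View pics/top0.png

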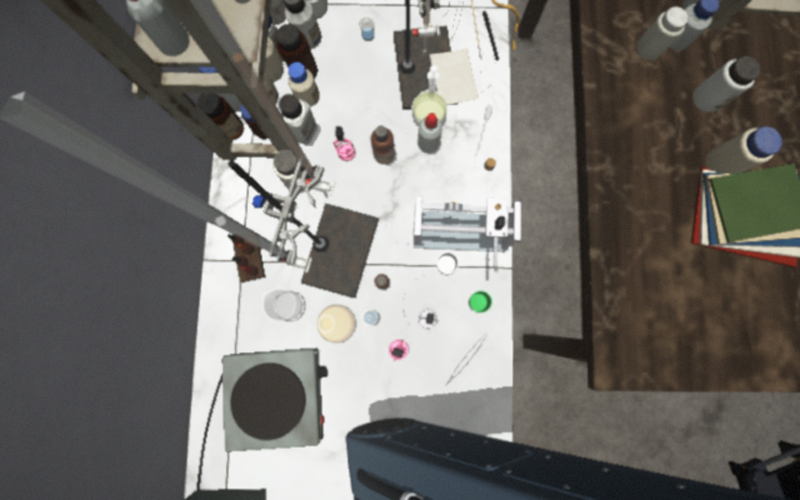

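```bash
cat > h.py <<'E'
from cell import ctrl, viewer
import cv2, numpy as np
from scipy.spatial.transform import Rotation as R
from scipy.optimize import least_squares
np.set_printoptions(precision=2,suppress=True)
def K(p):
    f=200/np.tan(np.radians(p['vfov']/2)); return np.array([[f,0,p['cx']],[0,f,p['cy']],[0,0,1]])
def proj(p,X):
    E=p['extrinsics']; return cv2.projectPoints(np.atleast_2d(np.array(X,float)),cv2.Rodrigues(E[:3,:3])[0],E[:3,3],K(p),p['dist'])[0][:,0]
def ray(p,uv):
    n=cv2.undistortPoints(np.array([[uv]],float),K(p),p['dist'])[0,0]; E=p['extrinsics']; Rm=E[:3,:3]
    return -Rm.T@E[:3,3], Rm.T@np.array([n[0],n[1],1])
def atz(p,uv,z):
    c,d=ray(p,uv); return c+d*(z-c[2])/d[2]
def tri(*pu):
    A=np.zeros((3,3));b=np.zeros(3)
    for p,uv in pu:
        c,d=ray(p,uv); d=d/np.linalg.norm(d); M=np.eye(3)-np.outer(d,d); A+=M;b+=M@c
    X=np.linalg.solve(A,b); return X,[np.round(proj(p,X)[0]-uv,1) for p,uv in pu]
def crop(img,x0,y0,w,h,s,name):
    cv2.imwrite(name,cv2.resize(img[y0:y0+h,x0:x0+w,::-1],None,fx=s,fy=s,interpolation=cv2.INTER_CUBIC))
E
python3 - <<'E'
from h import *
T=viewer.camera_params('top');S=viewer.camera_params('scene')
q=lambda a:np.array(a)/1.25
for n,uv,z in [('basket tab',(428,319),129),('cup',(447,264),46),('vial',(382,282),58),('wb',(372,317),60),('green',(480,301),46),('pink',(398,349),129),('ctab',(500,223),170)]:
    print(n,atz(T,q(uv),z))
print(tri((T,q((428,318))),(S,q((475,284)))))
print(tri((T,q((500,223))),(S,q((441,160)))))
a=viewer.get_image('top');crop(a,310,150,120,150,4,'pics/t1.png')
b=viewer.get_image('scene');crop(b,280,115,120,150,4,'pics/s1.png')
x=np.hstack([cv2.imread('pics/t1.png')[:,:400],cv2.imread('pics/s1.png')[:,:400]]);cv2.imwrite('pics/ts1.png',x)
o=ctrl.get_obs();print(R.from_rotvec(o['eef_rot']).as_matrix())
W=viewer.camera_params('wrist');E=W['extrinsics'];c=-E[:3,:3].T@E[:3,3];print('cam in tool',R.from_rotvec(o['eef_rot']).as_matrix().T@(c-o['tool_pos']),R.from_rotvec(o['eef_rot']).as_matrix().T@E[:3,:3].T)
E
```

```text
basket tab [427.45 -30.15 129.  ]
cup [543.58 -71.86  46.  ]
vial [501.08  63.39  58.  ]
wb [428.66  81.39  60.  ]
green [ 467.58 -141.84   46.  ]
pink [369.92  25.3  129.  ]
ctab [ 608.63 -159.86  170.  ]
(array([428.67, -30.67, 125.03]), [array([0.2, 0.3]), array([-0.4, -0.1])])
(array([ 605.41, -155.48,  189.41]), [array([-0.2, -0.4]), array([0.5, 0.1])])
[[-0.94 -0.    0.33]
 [-0.33  0.   -0.94]
 [-0.   -1.   -0.  ]]
cam in tool [ -68.83 -148.58    0.53] [[-0.    0.97  0.25]
 [-0.   -0.25  0.97]
 [ 1.    0.    0.  ]]
```

View pics/ts1.png

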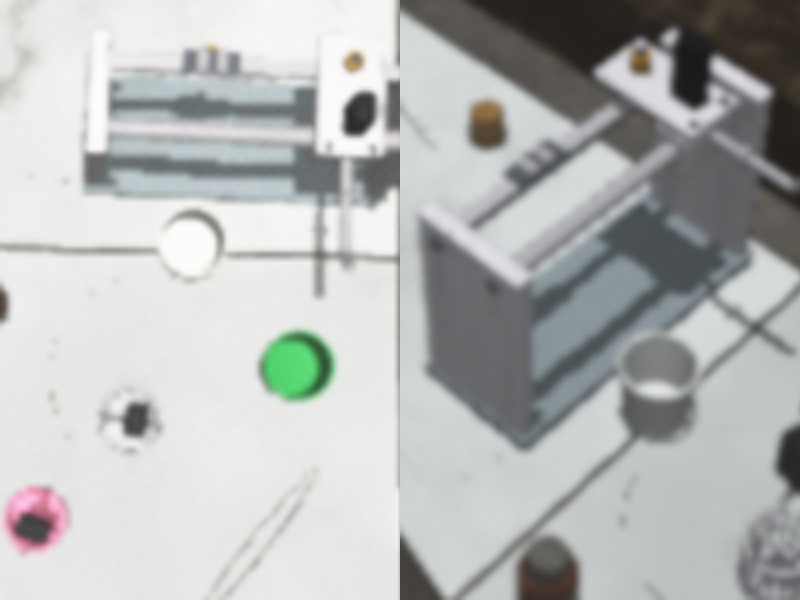

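The pictures show the carriage at the right end of the rail (tab at top-crop px (360,112)), the cup in front of the rail (190,243), and the wire basket at (135,418), left of the green decoy cup. The distances fit: cup and peg are both at x≈543, so the slide is about 84 mm. Next I move to a wrist-camera view.

Request:
{"fn": "step_arm", "kwargs": {"rows": [[[100,0,-3,0,0,9.8,0],[100,0,-3,0,0,9.8,0],[100,-2.7,0,-5,0,0,0],[100,-2.7,0,-5,0,0,0],[100,-2.7,0,-5,0,0,0],[100,-2.7,0,-5,0,0,0],[100,-2.7,0,-5,0,0,0],[100,-2.7,0,-5,0,0,0],[100,-2.7,0,-5,0,0,0],[100,-2.7,0,-5,0,0,0],[100,-2.7,0,-5,0,0,0],[100,-2.7,0,-5,0,0,0]]]}}

```text
t: 1.7
tool_pos: [479.9, -89.1, 296.7]
eef_rot: [-0.005, -2.219, 2.22]
force: [0.6, -0.4, 1.0]
opening: 87.2
```

```bash
python3 - <<'E'
from h import *
import pickle
o=ctrl.get_obs();print(o['t'],o['tool_pos'],R.from_rotvec(o['eef_rot']).as_matrix())
p=viewer.camera_params('wrist');a=viewer.get_image('wrist')
pickle.dump(p,open('wA.pkl','wb'));cv2.imwrite('pics/wA_raw.png',a[:,:,::-1])
crop(a,0,0,640,400,1.25,'pics/wA.png')
for X in [(427,-30,129),(605,-155,180),(543,-72,46)]: print(proj(p,X)*1.25)
E
```

```text
1.7 [479.94 -89.08 296.66] [[-1.  0. -0.]
 [ 0. -0. -1.]
 [-0. -1.  0.]]
[[338.28 293.85]]
[[504.53  63.61]]
[[387.   159.68]]
```

View pics/wA.png

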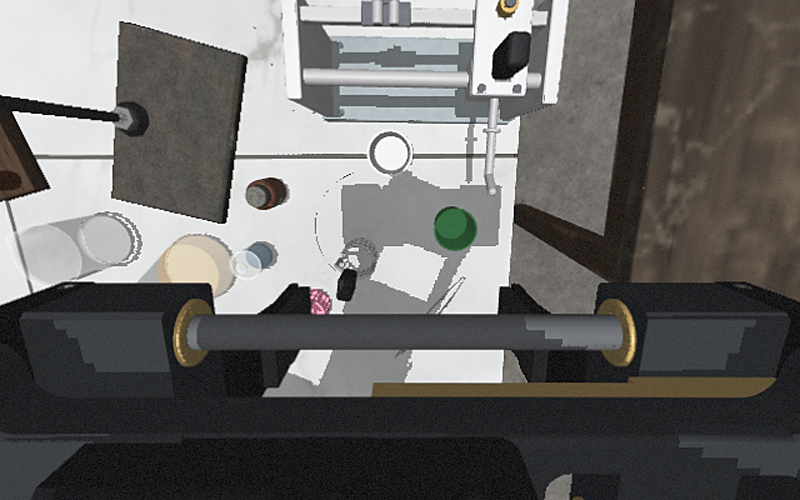

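The wrist view shows the basket tab at (346,285), the carriage tab at (512,55), the peg running from (493,100) to (491,190) with its up-turned tip, the cup rim at (390,153) and the notch clip at (386,12). I'll zoom in on these.

```bash
python3 - <<'E'
from h import *
a=cv2.imread('pics/wA_raw.png')
z=lambda x,y,w,h,s:cv2.resize(a[y:y+h,x:x+w],None,fx=s,fy=s,interpolation=cv2.INTER_CUBIC)
A=z(250,0,200,160,3.0); A=A  # 600x480
B=z(258,175,50,96,5)         # 250x480
cv2.imwrite('pics/wAz.png',np.hstack([A,B[:,:200]]))
E
```

```text
(no output)
```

View pics/wAz.png

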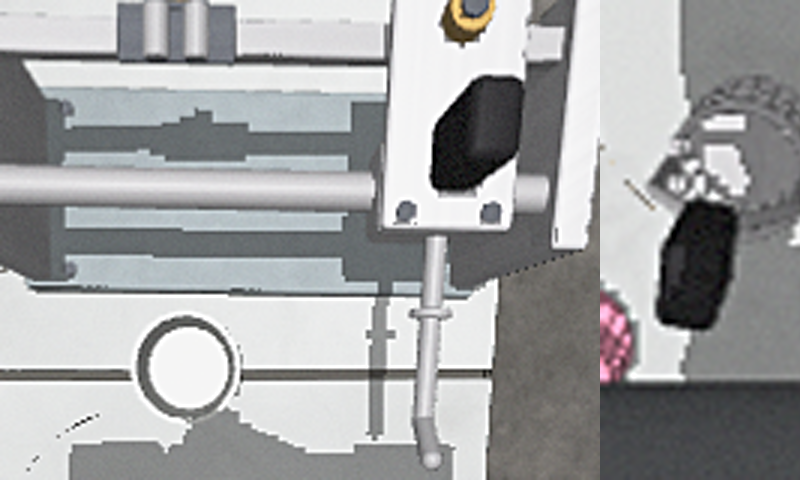

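Request:
{"fn": "step_arm", "kwargs": {"rows": [[[100,3.2,1.5,-2,0,0,0],[100,3.2,1.5,-2,0,0,0],[100,3.1,1.7,-1.9,0,0,0],[100,0,0,0,0,0,0]]]}}

```text
t: 2.25
tool_pos: [380.5, -29.5, 248.3]
eef_rot: [0.003, -2.219, 2.214]
force: [1.6, -0.6, -0.1]
opening: 87.4
```

```bash
python3 - <<'E'
from h import *
import pickle
pA=pickle.load(open('wA.pkl','rb'))
c=lambda u,v:(250+u/3,v/3)
px=np.array([c(431,314),c(424,418),c(431,459),c(496,113),c(468,8)])
loc=np.array([[17,0,-3.5],[-16,0,-3.5],[-30,0,16],[62,0,56],[98,0,23]],float)
def tf(s,L): return np.array(s[:3])+R.from_euler('z',s[3]).apply(L)
r=least_squares(lambda s:(proj(pA,tf(s,loc))-px).ravel(),[543,-155,142,0])
print('peg',r.x[:3],'yaw deg',np.degrees(r.x[3]));print(r.fun.reshape(-1,2))
r2=least_squares(lambda s:(proj(pA,tf([s[0],s[1],142,s[2]],loc))-px).ravel(),[543,-155,0])
print('peg z=142',r2.x,np.degrees(r2.x[2]));print(r2.fun.reshape(-1,2))
ca=np.mean([atz(pA,c(187,368),46)],axis=0);print('cup',ca)
# notch ribs: height? ball height ~ carriage level
for z in [130,140,150]:
    print(z,atz(pA,c(157,28),z),atz(pA,c(196,28),z))
p=viewer.camera_params('wrist');print(ctrl.get_obs()['tool_pos']);a=viewer.get_image('wrist')
pickle.dump(p,open('wB.pkl','wb'));cv2.imwrite('pics/wB_raw.png',a[:,:,::-1])
u,v=proj(p,(427,-30,129))[0];print(u,v)
x0=int(u)-80;y0=max(0,int(v)-60);print(x0,y0);crop(a,x0,y0,160,120,5,'pics/wB.png')
E
```

```text
peg [ 549.43 -159.64  134.36] yaw deg -0.6408487379802157
[[-0.49 -0.1 ]
 [-0.3  -1.12]
 [ 0.81  0.8 ]
 [-0.73  0.88]
 [ 0.75 -0.64]]
peg z=142 [ 548.29 -157.89   -0.01] -0.43148518187996865
[[-0.64  0.66]
 [-0.38  0.41]
 [ 0.87  2.8 ]
 [-0.46 -0.22]
 [ 0.6  -2.7 ]]
cup [549.35 -75.63  46.  ]
130 [651.28 -70.64 130.  ] [651.24 -82.76 130.  ]
140 [648.04 -71.25 140.  ] [647.99 -82.98 140.  ]
150 [644.79 -71.86 150.  ] [644.75 -83.2  150.  ]
[380.53 -29.52 248.3 ]
323.63078751350025 148.39046675566192
243 88
```

View pics/wB.png

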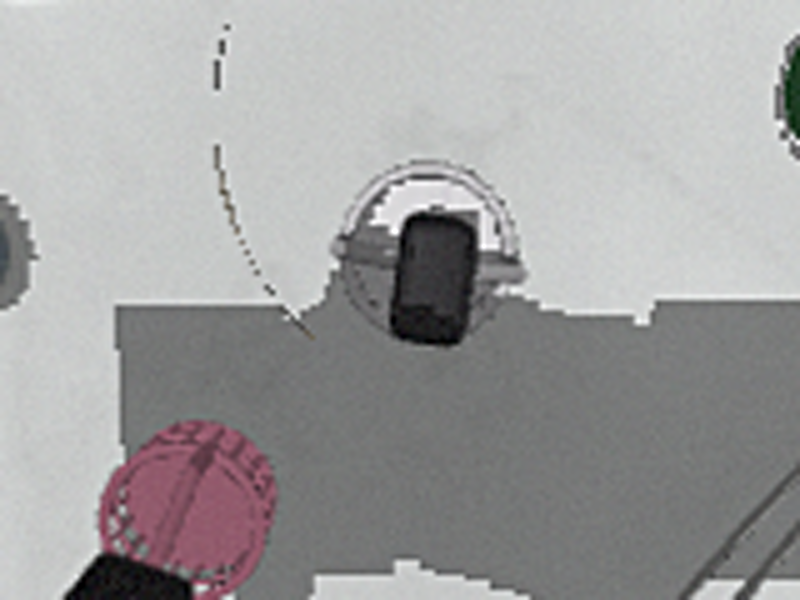

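The close view shows the basket tab's top face centred at (434,278) and the bail running from (340,247) to (520,272), so the basket is turned about −7°.

```bash
python3 - <<'E'
from h import *
import pickle
p=pickle.load(open('wB.pkl','rb'))
c=lambda u,v:(243+u/5,88+v/5)
print('tab',atz(p,c(434,278),146)); 
for q in [(402,212),(478,214),(465,345),(392,338)]: print(atz(p,c(*q),146))
a,b=atz(p,c(340,247),78),atz(p,c(520,272),78);print('bail',a,b,(a+b)/2,np.linalg.norm(a-b),np.degrees(np.arctan2(-(a-b)[0],(a-b)[1])))
print('rim',atz(p,c(425,247),36))
pA=pickle.load(open('wA.pkl','rb'));d=lambda u,v:(258+(u-600)/5,175+v/5)
print('A: predicted tab ends', proj(pA,atz(p,c(434,278),146)))
E
```

```text
tab [432.38 -35.12 146.  ]
[442.99 -29.87 146.  ]
[442.64 -42.27 146.  ]
[421.36 -40.33 146.  ]
[422.56 -28.16 146.  ]
bail [433.9  -16.77  78.  ] [428.68 -54.4   78.  ] [431.29 -35.59  78.  ] 37.99419178257814 -7.899530247176892
rim [431.67 -35.04  36.  ]
A: predicted tab ends [[272.47 236.1 ]]
```

Request:
{"fn": "step_arm", "kwargs": {"rows": [[[40,-2.6,0,0.3,0,3.5,0],[40,-2.6,0,0.3,0,3.5,0],[40,0,3,0,0,0,0],[40,0,3,0,0,0,0],[40,0,2,0,0,0,0],[40,0,0,0,0,0,0]]]}}

```text
t: 3.05
tool_pos: [437.2, -40.0, 168.8]
eef_rot: [-0.136, -2.156, 2.155]
force: [-1.6, -0.6, 0.0]
opening: 38.3
```

```bash
python3 - <<'E'
from h import *
for i in range(3):
    o=ctrl.get_obs();print(o['t'],o['tool_pos'],np.degrees(R.from_rotvec(o['eef_rot']).as_euler('zyx')),o['joint_vel'])
    p=viewer.camera_params('wrist');E=p['extrinsics'];c=-E[:3,:3].T@E[:3,3];print(c, c+R.from_rotvec(o['eef_rot']).apply([68.83,148.58,-.5]))
    a=viewer.get_image('wrist')
crop(a,180,150,280,210,2.5,'pics/wC.png')
E
```

```text
3.05 [437.19 -39.98 168.79] [179.94  -7.28  90.01] [ 0.01 -0.04 -0.02  0.    0.01  0.  ]
[505.78 -49.1  317.27] [437.41 -39.83 168.77]
3.1 [437.66 -40.04 169.61] [-179.96   -7.28   89.99] [ 0.   -0.03 -0.01 -0.    0.    0.  ]
[505.97 -49.07 318.21] [437.88 -39.9  169.58]
3.15 [437.85 -40.05 170.14] [-179.88   -7.27   89.97] [ 0.   -0.02  0.    0.   -0.    0.  ]
[505.99 -48.99 318.82] [438.07 -39.89 170.1 ]
```

View pics/wC.png

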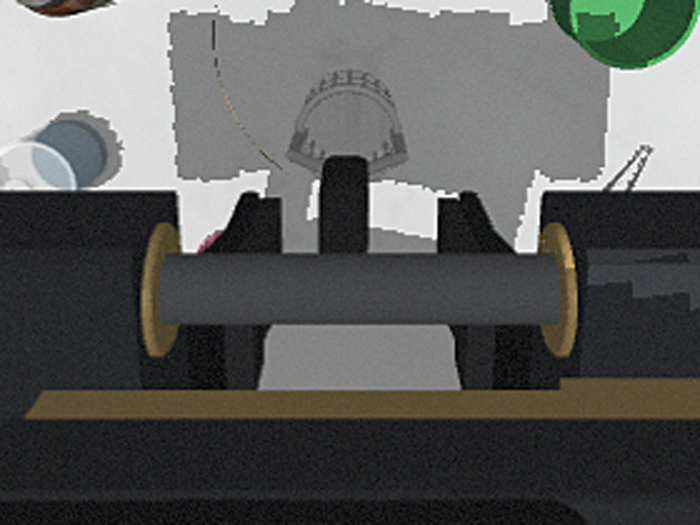

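The tab sits slightly left of the midline between the fingers, which agrees with the measurement. I'll correct by +0.6 and −0.4 cm, then descend and check the pose.

Request:
{"fn": "step_arm", "kwargs": {"rows": [[[40,0.6,0,-0.4,0,0,0],[40,0,0,0,0,0,0],[40,0,2,0,0,0,0],[40,0,2,0,0,0,0],[40,0,0.5,0,0,0,0],[40,0,0,0,0,0,0],[40,0,0,0,0,0,0]]]}}

```text
t: 4.08
tool_pos: [431.3, -34.6, 125.2]
eef_rot: [-0.138, -2.156, 2.157]
force: [-0.2, -0.1, -0.6]
opening: 34.7
```

Request:
{"fn": "step_arm", "kwargs": {"rows": [[[0,0,0,0,0,0,0],[0,0,0,0,0,0,0],[0,0,0,0,0,0,0],[0,0,0,0,0,0,0]]], "grip_force": 20}}

```text
t: 4.58
tool_pos: [431.1, -34.6, 124.7]
eef_rot: [-0.137, -2.156, 2.157]
force: [-0.3, -0.2, 1.7]
opening: 13.7
```

The basket is gripped (opening 13.7 mm). I'll lift, square it to the peg and carry it to just in front of the peg tip.

Request:
{"fn": "step_arm", "kwargs": {"rows": [[[0,0,-1.8,0,0,0,0],[0,0,-2.5,0,0,0,0],[0,0,-2.5,0,0,-3.4,0],[0,0,0,0,0,-3.4,0],[0,-1.2,0,2.5,0,0,0],[0,-1.2,0,2.5,0,0,0],[0,-1.2,0,2.5,0,0,0],[0,-1.2,0,2.5,0,0,0],[0,0,0,2.4,0,0,0],[0,0,0,0,0,0,0],[0,0,0,0,0,0,0],[0,0,0,0,0,0,0]]]}}

```text
t: 6.08
tool_pos: [477.4, -157.7, 192.4]
eef_rot: [-0.007, -2.218, 2.217]
force: [0.3, -0.0, -1.4]
opening: 13.7
```

```bash
python3 - <<'E'
from h import *
import pickle
o=ctrl.get_obs();print(o['t'],o['tool_pos'],np.degrees(R.from_rotvec(o['eef_rot']).as_euler('zyx')),o['opening'],o['force'])
p=viewer.camera_params('wrist');a=viewer.get_image('wrist');pickle.dump((p,o),open('wD.pkl','wb'));cv2.imwrite('pics/wD_raw.png',a[:,:,::-1])
s=viewer.get_image('scene');cv2.imwrite('pics/sD_raw.png',s[:,:,::-1])
S=viewer.camera_params('scene');print(proj(S,[(549,-159,140),o['tool_pos']]))
z=lambda a,x,y,w,h,f:cv2.resize(a[y:y+h,x:x+w,::-1],None,fx=f,fy=f,interpolation=cv2.INTER_CUBIC)
cv2.imwrite('pics/D.png',np.hstack([z(a,200,0,200,300,2),z(s,330,100,100,150,4)]))
E
```

```text
6.075 [ 477.41 -157.73  192.43] [179.96  -0.4   90.04] 13.72385645529758 [ 0.3  -0.05 -1.43]
[[372.52 156.54]
 [403.21 156.11]]
```

View pics/D.png

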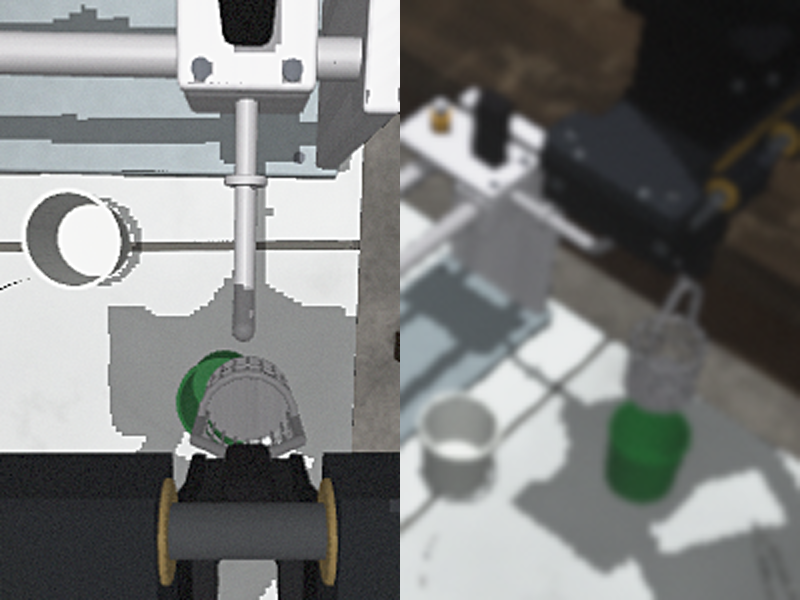

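The peg lies along column 245 and the basket tab at about 248, so they're lined up. The disc is at (246,182) and the tip at (244,328). The scene view shows the bail in front of the peg tip. Next I fit the peg from both wrist views.

```bash
python3 - <<'E'
from h import *
import pickle
pA=pickle.load(open('wA.pkl','rb'));pD,o=pickle.load(open('wD.pkl','rb'))
c=lambda u,v:(250+u/3,v/3); d=lambda u,v:(200+u/2,v/2)
print('disc',tri((pA,c(431,314)),(pD,d(246,182))))
print('bend',tri((pA,c(424,418)),(pD,d(244,290))))
print('tip',tri((pA,c(431,459)),(pD,d(244,328))))
print('screw',tri((pA,c(405,212)),(pD,d(202,69))),tri((pA,c(491,212)),(pD,d(292,69))))
print('cup', atz(pD,d(76,240),46))
pxA=np.array([c(431,314),c(424,418),c(431,459),c(496,113),c(468,8)]);pxD=np.array([d(246,182),d(244,290),d(244,328)])
loc=np.array([[17,0,-3.5],[-16,0,-3.5],[-30,0,16],[62,0,56],[98,0,23]],float)
tf=lambda s,L:np.array(s[:3])+R.from_euler('z',s[3]).apply(L)
r=least_squares(lambda s:np.r_[(proj(pA,tf(s,loc))-pxA).ravel(),(proj(pD,tf(s,loc[:3]))-pxD).ravel()],[549,-158,140,0],loss='soft_l1')
print(r.x,np.degrees(r.x[3]));print(r.fun.reshape(-1,2))
E
```

```text
disc (array([ 565.89, -158.42,  139.35]), [array([ 0., -0.]), array([-0. ,  0.1])])
bend (array([ 532.56, -157.53,  141.29]), [array([0. , 0.3]), array([-0. , -0.4])])
tip (array([ 520.98, -157.6 ,  153.72]), [array([-0.1, -0.5]), array([0.1, 0.7])])
screw (array([ 594.78, -146.07,  152.26]), [array([ 0.1, -0.2]), array([-0.1,  0.4])]) (array([ 594.26, -171.56,  154.03]), [array([ 0.1, -0.1]), array([-0.1,  0.2])])
cup [549.4  -77.26  46.  ]
[ 549.29 -158.31  136.76   -0.02] -1.0729493674676625
[[-1.16 -0.1 ]
 [-1.21 -0.87]
 [-0.22  1.19]
 [-0.93  0.23]
 [ 0.81 -1.56]
 [ 0.32  0.35]
 [ 0.72 -2.37]
 [ 0.38  3.16]]
```

Request:
{"fn": "step_arm", "kwargs": {"rows": [[[0,0,-0.3,0,0,0.3,0],[0,-1.2,0,0,0,0,0],[0,-1.2,0,0,0,0,0],[0,-1.2,0,0,0,0,0],[0,-1.2,0,0,0,0,0],[0,-1.1,0,0,0,0,0],[0,-1,0,0,0,0,0],[0,0,0,0,0,0,0],[0,0,0,0,0,0,0],[0,0,0,0,0,0,0]]]}}

```text
t: 7.42
tool_pos: [544.9, -159.6, 194.6]
eef_rot: [-0.006, -2.213, 2.212]
force: [-4.1, -0.4, -0.0]
opening: 13.6
```

```bash
python3 - <<'E'
from h import *
for i in range(3):
    o=ctrl.get_obs();print(o['t'],o['tool_pos'],np.degrees(R.from_rotvec(o['eef_rot']).as_euler('zyx')),o['opening'],o['force'],o['wrist_torque'])
    a=viewer.get_image('wrist')
s=viewer.get_image('scene')
z=lambda a,x,y,w,h,f:cv2.resize(a[y:y+h,x:x+w,::-1],None,fx=f,fy=f,interpolation=cv2.INTER_CUBIC)
cv2.imwrite('pics/F.png',np.hstack([z(a,220,0,200,300,2),z(s,320,100,100,150,4)]))
E
```

```text
7.425 [ 544.89 -159.56  194.58] [179.64  -0.68  90.03] 13.569969349058756 [-4.06 -0.4  -0.01] [-0.23  0.98  0.11]
7.475 [ 544.9  -159.59  194.63] [179.64  -0.68  90.03] 13.560997206377852 [-4.37 -1.41 -0.62] [-0.23  1.07  0.04]
7.525 [ 544.9  -159.61  194.65] [179.65  -0.69  90.03] 13.78503665996925 [-4.96 -0.75  0.27] [-0.26  1.    0.14]
```

View pics/F.png

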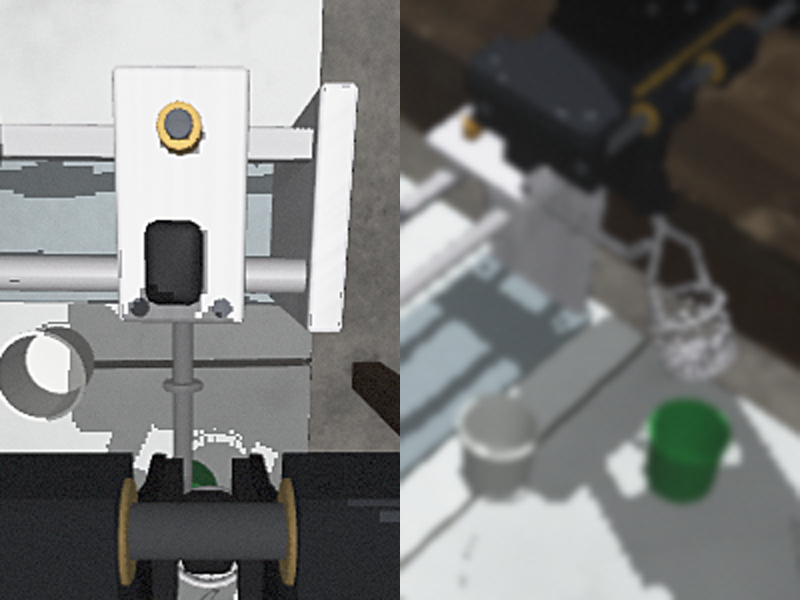

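The basket has swung in the fingers. The bail touched the peg tip (scene crop (648,245)) and its bottom leans back towards the robot, which the −4 N in x confirms. I'll quantify the tilt from the picture points before backing out.

```bash
python3 - <<'E'
from h import *
S=viewer.camera_params('scene')
rw=lambda u,v:np.array((320+(u-400)/4,100+v/4)); inv=lambda p:np.c_[400+(p[:,0]-320)*4,(p[:,1]-100)*4]
o=ctrl.get_obs();t=o['tool_pos'];g=t+np.array([0,0,5.])
print('peg disc,bend,tip',inv(proj(S,[(566,-158.4,140),(533,-157.5,140),(521,-157.6,157)])))
for tilt in [0,10,20,30,40,50]:
    # basket frame about tab centre (1.3,0,-0.7 rel. grasp)
    L=np.array([[0,0,-30],[0,19.5,-51],[0,-19.5,-51],[0,0,-76],[0,0,-112]],float)+[1.3,0,-0.7]
    X=g+R.from_euler('y',tilt,degrees=True).apply(L)
    print(tilt,inv(proj(S,X)).round(0).tolist(), X[0].round(1))
# same for picture D, untilted
import pickle
pD,oD=pickle.load(open('wD.pkl','rb'));g=oD['tool_pos']+[0,0,5]
q=proj(S,g+L);print('D pred',np.c_[400+(q[:,0]-330)*4,(q[:,1]-100)*4].round(0).tolist())
q=proj(S,[(533,-157.5,140),(521,-157.6,157)]);print('D pred peg',np.c_[400+(q[:,0]-330)*4,(q[:,1]-100)*4].round(0).tolist())
E
```

```text
peg disc,bend,tip [[584.94 211.39]
 [631.75 242.25]
 [653.84 231.05]]
0 [[621.0, 190.0], [594.0, 237.0], [638.0, 199.0], [611.0, 250.0], [604.0, 294.0]] [ 546.2 -159.6  169. ]
10 [[629.0, 194.0], [607.0, 244.0], [652.0, 207.0], [631.0, 261.0], [632.0, 310.0]] [ 540.9 -159.6  169.2]
20 [[637.0, 198.0], [621.0, 250.0], [665.0, 212.0], [650.0, 269.0], [660.0, 322.0]] [ 535.6 -159.6  170.4]
30 [[645.0, 199.0], [634.0, 253.0], [679.0, 215.0], [670.0, 273.0], [688.0, 329.0]] [ 530.7 -159.6  172.4]
40 [[653.0, 200.0], [647.0, 253.0], [691.0, 215.0], [689.0, 274.0], [715.0, 331.0]] [ 526.2 -159.6  175.3]
50 [[660.0, 198.0], [659.0, 251.0], [703.0, 213.0], [706.0, 271.0], [741.0, 328.0]] [ 522.2 -159.6  178.9]
D pred [[682.0, 258.0], [654.0, 306.0], [697.0, 266.0], [668.0, 318.0], [658.0, 361.0]]
D pred peg [[592.0, 242.0], [614.0, 231.0]]
```

The bail caught the peg tip, which left too little side clearance, and tipped the basket about 35° about the jaw axis. I'll back off and check the tilt. I can cancel it by pitching the tool.

Request:
{"fn": "step_arm", "kwargs": {"rows": [[[0,1,0,0,0,0,0],[0,2,0,0,0,0,0],[0,2,-0.3,0,0,0,0],[0,2,-0.5,0,0,0,0],[0,0,0,0,0,0,0],[0,0,0,0,0,0,0],[0,0,0,0,0,0,0]]]}}

```text
t: 8.5
tool_pos: [477.9, -159.1, 203.5]
eef_rot: [-0.016, -2.215, 2.216]
force: [-0.2, -0.9, -0.6]
opening: 13.7
```

```bash
python3 - <<'E'
from h import *
import pickle
o=ctrl.get_obs();t=o['tool_pos'];print(o['t'],t,np.degrees(R.from_rotvec(o['eef_rot']).as_euler('zyx')),o['opening'],o['force'])
p=viewer.camera_params('wrist');a=viewer.get_image('wrist');s=viewer.get_image('scene')
S=viewer.camera_params('scene')
g=t+[0,0,5]
u,v=proj(S,g-[15,0,70])[0];x0,y0=int(u)-40,int(v)-50;print(x0,y0)
# overlay predicted skeletons for tilt 0/20/40 as small dots on a side copy
z=lambda a,x,y,w,h,f:cv2.resize(a[y:y+h,x:x+w,::-1],None,fx=f,fy=f,interpolation=cv2.INTER_CUBIC)
L=np.array([[0,0,-30],[0,19.5,-51],[0,-19.5,-51],[0,0,-76],[0,0,-112],[20.5,0,-112],[-20.5,0,-112]],float)+[1.3,0,-0.7]
c=z(s,x0,y0,80,100,5)
for tilt in range(0,61,10):
    q=proj(S,g+R.from_euler('y',tilt,degrees=True).apply(L)); print(tilt,(np.c_[q[:,0]-x0,q[:,1]-y0]*5+[-2*5+10,13]).round(0).tolist())
cv2.imwrite('pics/G.png',np.hstack([c,z(a,240,100,160,200,2.5)]))
pickle.dump((p,o),open('wG.pkl','wb'))
E
```

```text
8.5 [ 477.9  -159.07  203.53] [-179.93   -0.74   89.98] 13.732487039637807 [-0.16 -0.91 -0.57]
364 127
0 [[188.0, 180.0], [152.0, 240.0], [207.0, 191.0], [170.0, 256.0], [157.0, 311.0], [119.0, 286.0], [195.0, 335.0]]
10 [[199.0, 186.0], [170.0, 251.0], [225.0, 200.0], [196.0, 270.0], [194.0, 332.0], [155.0, 313.0], [234.0, 352.0]]
20 [[210.0, 191.0], [188.0, 258.0], [243.0, 208.0], [223.0, 281.0], [232.0, 348.0], [193.0, 335.0], [273.0, 362.0]]
30 [[221.0, 193.0], [207.0, 263.0], [261.0, 212.0], [249.0, 288.0], [270.0, 359.0], [231.0, 352.0], [311.0, 366.0]]
40 [[232.0, 194.0], [224.0, 264.0], [279.0, 213.0], [275.0, 290.0], [308.0, 363.0], [271.0, 363.0], [347.0, 363.0]]
50 [[241.0, 193.0], [241.0, 262.0], [295.0, 210.0], [300.0, 287.0], [344.0, 360.0], [309.0, 367.0], [381.0, 353.0]]
60 [[250.0, 189.0], [255.0, 257.0], [310.0, 205.0], [322.0, 280.0], [378.0, 350.0], [346.0, 364.0], [411.0, 335.0]]
```

View pics/G.png

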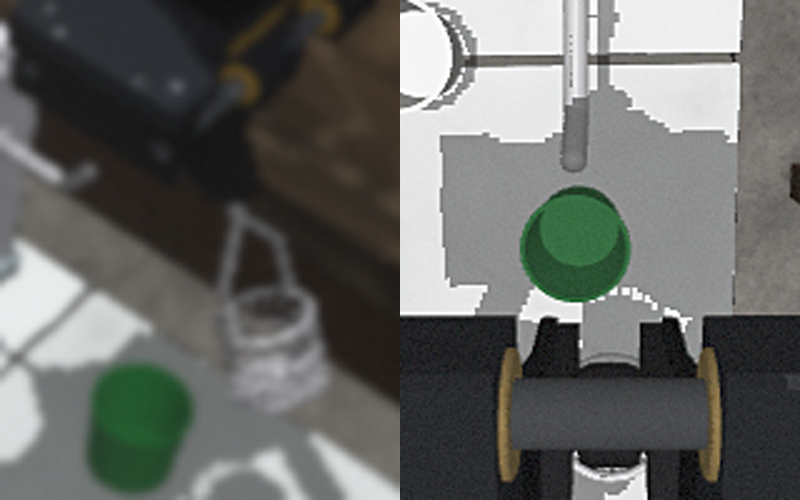

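```bash
python3 - <<'E'
from h import *
import pickle
p,o=pickle.load(open('wG.pkl','rb'));g=o['tool_pos']+[0,0,5]
L=np.array([[20.5,0,-76],[-20.5,0,-76],[20.5,0,-112],[-20.5,0,-112],[11,0,17],[-11,0,17]],float)+[1.3,0,-0.7]
print('observed arcs: front outer ~(610,355) inner (610,365); back (610,455)-(610,478)')
for dz in (0,-6):
  for tilt in range(0,61,10):
    q=proj(p,g+R.from_euler('y',tilt,degrees=True).apply(L+[0,0,dz]));print(dz,tilt,((q-[240,100])*2.5)[:,1].round(0))
E
```

```text
observed arcs: front outer ~(610,355) inner (610,365); back (610,455)-(610,478)
0 0 [220. 347. 198. 310. 376. 483.]
0 10 [261. 391. 252. 365. 357. 473.]
0 20 [304. 437. 306. 421. 341. 460.]
0 30 [347. 483. 361. 480. 327. 445.]
0 40 [392. 531. 418. 541. 315. 428.]
0 50 [437. 579. 476. 605. 307. 410.]
0 60 [484. 629. 537. 673. 302. 392.]
-6 0 [215. 340. 195. 304. 363. 466.]
-6 10 [259. 386. 251. 361. 351. 461.]
-6 20 [304. 434. 307. 419. 340. 454.]
-6 30 [350. 483. 363. 479. 332. 445.]
-6 40 [397. 533. 422. 542. 326. 435.]
-6 50 [444. 584. 482. 608. 322. 423.]
-6 60 [494. 637. 545. 679. 321. 410.]
```

The arcs in the wrist view match a 30° tilt. The peg also now appears about 15 px left of the finger centre, so the contact pushed the carriage slightly left. I'll measure that.

```bash
python3 - <<'E'
from h import *
import pickle
p,o=pickle.load(open('wG.pkl','rb'))
c=lambda u,v:(240+(u-400)/2.5,100+v/2.5)
print(atz(p,c(573,160),157),atz(p,c(576,98),140),atz(p,c(577,30),140)); print('cup right edge/centre line',atz(p,c(466,55),46))
print('finger mid at tab height',atz(p,c(610,320),190), o['tool_pos'])
E
```

```text
[ 521.08 -150.79  157.  ] [ 536.1  -151.22  140.  ] [ 554.23 -151.91  140.  ]
cup right edge/centre line [ 548.6  -104.06   46.  ]
finger mid at tab height [ 488.56 -159.99  190.  ] [ 477.9  -159.07  203.53]
```

Request:
{"fn": "step_arm", "kwargs": {"rows": [[[0,0,0,0,0,0,10],[0,0,0,0,0,0,10],[0,0,0,0,0,0,10],[0,0,0,0,0,0,0],[0,0,0,0,0,0,0],[0,0,0,0,0,0,0],[0,0,0,0,0,0,0]]]}}

```text
t: 9.48
tool_pos: [480.5, -153.2, 203.1]
eef_rot: [0.444, 1.997, -1.959]
force: [0.6, -0.0, -0.3]
opening: 14.0
```

```bash
python3 - <<'E'
from h import *
o=ctrl.get_obs();print(o['t'],o['tool_pos'],o['joints'],o['joint_vel']);print(R.from_rotvec(o['eef_rot']).as_matrix())
p=viewer.camera_params('wrist');a=viewer.get_image('wrist')
import pickle;pickle.dump((p,o),open('wH.pkl','wb'));cv2.imwrite('pics/wH_raw.png',a[:,:,::-1])
o=ctrl.get_obs();print(o['tool_pos'])
E
```

```text
9.475 [ 480.48 -153.22  203.06] [-0.71  0.33  2.06  0.64  0.51  0.34] [-0.   -0.    0.01  0.01 -0.   -0.  ]
[[-0.9   0.43  0.  ]
 [ 0.01  0.02 -1.  ]
 [-0.43 -0.9  -0.02]]
[ 480.29 -153.1   202.97]
```

```bash
python3 - <<'E'
from h import *
import pickle
p,o=pickle.load(open('wH.pkl','rb'));a=cv2.imread('pics/wH_raw.png')
M=R.from_rotvec(o['eef_rot']).as_matrix();t=o['tool_pos']
# predicted: basket tilted by 30deg relative to tool
tool0=np.array([[-1,0,0],[0,0,-1],[0,-1,0]],float)
B=M@tool0.T@R.from_euler('y',30,degrees=True).as_matrix()
g=t-5*M[:,1]
L=np.array([[0,0,-30],[0,19.5,-51],[0,-19.5,-51],[0,0,-76],[20.5,0,-76],[0,0,-112]],float)+[1.3,0,-0.7]
X=g+L@B.T;print('basket axes\n',B,'\npeak',X[0],'\ncrop px',(proj(p,X)-[220,60])*2.5)
print('peg',(proj(p,[(521,-150,159),(533,-150.3,143),(549,-151,143)])-[220,60])*2.5)
s=viewer.get_image('scene');
z=lambda a,x,y,w,h,f:cv2.resize(a[y:y+h,x:x+w],None,fx=f,fy=f,interpolation=cv2.INTER_CUBIC)
cv2.imwrite('pics/H.png',np.hstack([z(a,220,60,180,240,2.5)[:,:450],z(s[:,:,::-1],345,115,70,120,5)]))
E
```

```text
basket axes
 [[ 1.   -0.    0.08]
 [ 0.    1.   -0.02]
 [-0.08  0.02  1.  ]] 
peak [ 477.09 -152.74  176.89] 
crop px [[256.87 503.34]
 [186.31 508.69]
 [327.72 508.75]
 [257.16 513.87]
 [257.21 447.42]
 [257.31 519.66]]
peg [[249.06 344.18]
 [251.86 316.01]
 [254.36 265.92]]
```

View pics/H.png

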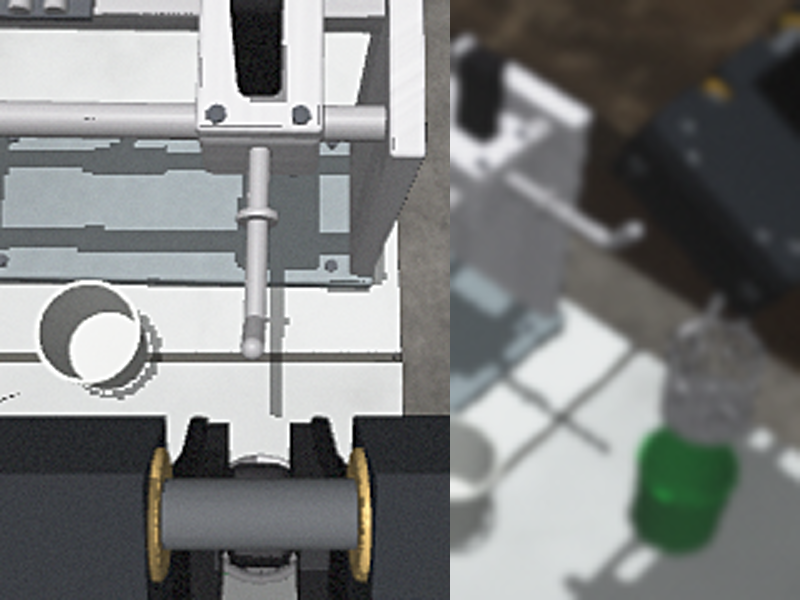

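Wrist view: peg tip at (252,345), finger midline at 260, so shift about 2 mm left. The basket now hangs nearly plumb with the tool pitched. I'll advance with more height and check the force on the way.

Request:
{"fn": "step_arm", "kwargs": {"rows": [[[0,0.13,0.27,-0.2,0,0,0],[0,0,0,0,0,0,0],[0,-0.8,0.38,0.01,0,0,0],[0,-0.8,0.38,0.01,0,0,0],[0,-0.8,0.38,0.01,0,0,0],[0,-0.8,0.38,0.01,0,0,0],[0,0,0,0,0,0,0],[0,0,0,0,0,0,0]]]}}

```text
t: 10.58
tool_pos: [515.0, -151.1, 199.6]
eef_rot: [0.444, 1.999, -1.959]
force: [0.4, 0.3, -0.6]
opening: 13.7
```

```bash
python3 - <<'E'
from h import *
o=ctrl.get_obs();print(o['t'],o['tool_pos'],o['joints'],o['force']);print(R.from_rotvec(o['eef_rot']).as_matrix())
E
```

```text
10.575 [ 514.95 -151.09  199.55] [-0.65  0.37  1.99  0.59  0.51  0.44] [ 0.43  0.33 -0.61]
[[-0.91  0.43  0.  ]
 [ 0.01  0.02 -1.  ]
 [-0.43 -0.9  -0.02]]
```

Request:
{"fn": "step_arm", "kwargs": {"rows": [[[0,-0.8,0.38,0.01,0,0,0],[0,-0.8,0.38,0.01,0,0,0],[0,-0.8,0.38,0.01,0,0,0],[0,-0.8,0.38,0.01,0,0,0],[0,0,0,0,0,0,0],[0,0,0,0,0,0,0],[0,0,0,0,0,0,0]]]}}

```text
t: 11.45
tool_pos: [550.4, -151.7, 199.5]
eef_rot: [0.445, 1.998, -1.959]
force: [0.6, 0.3, -0.6]
opening: 13.5
```

```bash
python3 - <<'E'
from h import *
import pickle
o=ctrl.get_obs();print(o['t'],o['tool_pos'],o['force'],o['wrist_torque']);print(R.from_rotvec(o['eef_rot']).as_matrix())
p=viewer.camera_params('wrist');a=viewer.get_image('wrist');pickle.dump((p,o),open('wI.pkl','wb'));cv2.imwrite('pics/wI_raw.png',a[:,:,::-1])
# tab of carriage: black blob centroid; disc position
g=a.max(axis=2)
print('peg disc pred',proj(p,[(566,-151.5,142),(549,-151,142)]), 'tab top pred',proj(p,(611,-152,198)))
for v in range(60,170,8):
    r=a[v,280:360].mean(axis=1).astype(int);print(v,' '.join(f'{x:3d}' for x in r[::2]))
E
```

```text
11.45 [ 550.4  -151.67  199.53] [ 0.58  0.32 -0.63] [-0.06  0.28  0.01]
[[-0.9   0.43  0.  ]
 [ 0.01  0.02 -1.  ]
 [-0.43 -0.9  -0.02]]
peg disc pred [[324.19 234.39]
 [323.47 257.9 ]] tab top pred [[323.56 149.49]]
60 225 227 230 232 232 234 233 235 232 233 232 230 230 232 233 230 230 230 231 242 192 238 234 234 231 231 230 231 230 235 238 237 236 234 232 233 232 232 234 236
68 231 230 231 232 230 232 232 234 233 233 232 231 232 234 234 234 233 235 180 166 236 235 233 236 234 234 195 131 131 130 129 137 143 131 137 196 236 233 235 235
76 226 229 228 230 229 231 234 233 233 232 232 231 233 234 233 234 234 236 236 235 234 235 234 233 232 242  50  80  78 108 133 130 116  78  79 115 236 232 236 233
84 228 228 229 231 231 230 232 231 229 231 228 227 230 230 229 229 229 230 230 232 231 233 232 231 233 242  39  60  63  70  70  71  62  60  42 255 233 231 233 233
92 229 228 230 228 228 226 228 228 226 228 232 233 233 232 234 232 233 235 233 232 233 232 233 234 234 235 234 233 232 228 227 226 225 224 228 230 231 232 232 232
100 223 227 224 222 220 217 221 224 228 230 233 233 234 232 233 233 2
[... 706 characters left out ...]
 237 238 241 238 236 237 239 209 217 213 215
140 138 195 212 132 131 196 214 214 216 217 183 241 241 240 239 242 246  66  35  47  46  46  46  47  46  47  36  21 255 238 239 242 240 238 239 240 204 228 222 221
148 232 232 232 232 232 233 232 233 233 235 206 242 241 241 241 243 255  22  46  51  54  50  46  51  52  45  44  39 127 243 240 243 240 239 238 241 206 239 235 236
156 230 233 232 231 232 233 233 233 231 228 224 243 242 241 241 243 255  31  44  60  59  58  57  51  55  59  55  31 149 243 241 243 240 239 240 242 204 237 234 234
164 174 178 177 178 176 178 175 183 183 178 229 243 242 242 242 245 212  27  53  56  51  53  53  46  52  52  42  31 136 244 242 244 241 240 240 244 202 186 181 180
```

No contact, and the bail is over the seat. Lowering now.

Request:
{"fn": "step_arm", "kwargs": {"rows": [[[0,0.26,0.54,0,0,0,0],[0,0.26,0.54,0,0,0,0],[0,0.26,0.54,0,0,0,0],[0,0.22,0.45,0,0,0,0],[0,0,0,0,0,0,0],[0,0,0,0,0,0,0],[0,0,0,0,0,0,0]]]}}

```text
t: 12.38
tool_pos: [556.0, -154.8, 181.2]
eef_rot: [0.46, 1.983, -1.96]
force: [5.6, 0.8, 12.2]
opening: 13.7
```

Request:
{"fn": "step_arm", "kwargs": {"rows": [[[0,0.09,0.18,0,0,0,0],[0,0,0,0,0,0,0],[0,0,0,0,0,0,0]]]}}

```text
t: 12.75
tool_pos: [556.7, -155.3, 180.1]
eef_rot: [0.462, 1.981, -1.96]
force: [6.5, 0.8, 16.1]
opening: 13.8
```

Request:
{"fn": "step_arm", "kwargs": {"rows": [[[0,0.09,0.18,0,0,0,0],[0,0,0,0,0,0,0],[0,0,0,0,0,0,0]]]}}

```text
t: 13.12
tool_pos: [557.4, -155.8, 178.6]
eef_rot: [0.464, 1.979, -1.961]
force: [8.6, 0.9, 17.5]
opening: 13.9
```

The force rises to about 17 N up and 9 N forward some 10 mm higher than expected, so I need to see the contact before going on.

```bash
python3 - <<'E'
from h import *
o=ctrl.get_obs();t=o['tool_pos'];print(o['t'],t,o['force']);print(R.from_rotvec(o['eef_rot']).as_matrix())
a=viewer.get_image('wrist');s=viewer.get_image('scene');T=viewer.get_image('top');S=viewer.camera_params('scene');P=viewer.camera_params('top')
for n,i in (('w',a),('s',s),('t',T)): cv2.imwrite(f'pics/J{n}_raw.png',i[:,:,::-1])
u,v=proj(S,(549,-153,120))[0].astype(int);ut,vt=proj(P,(549,-153,140))[0].astype(int);print(u,v,ut,vt)
z=lambda a,x,y,w,h,f:cv2.resize(a[y:y+h,x:x+w,::-1],None,fx=f,fy=f,interpolation=cv2.INTER_CUBIC)
A=z(s,u-30,v-42,80,100,5);B=z(a,240,110,160,200,2.5);
print('peg bend,tip,disc in crop',(proj(S,[(533,-151.5,142),(520,-151,159),(566,-152,142)])-[u-30,v-42])*5)
C=np.hstack([A,B]);D=np.hstack([z(T,ut-40,vt-12,80,25,4)]*1+[z(s,u-60,v-20,120,25,4)])
cv2.imwrite('pics/J.png',np.vstack([C,D]))
E
```

```text
13.125 [ 557.43 -155.76  178.65] [ 8.64  0.86 17.51]
[[-0.9   0.44 -0.  ]
 [ 0.01  0.01 -1.  ]
 [-0.44 -0.9  -0.01]]
369 164 394 205
peg bend,tip,disc in crop [[186.72 196.87]
 [215.35 184.81]
 [127.48 158.52]]
```

View pics/J.png

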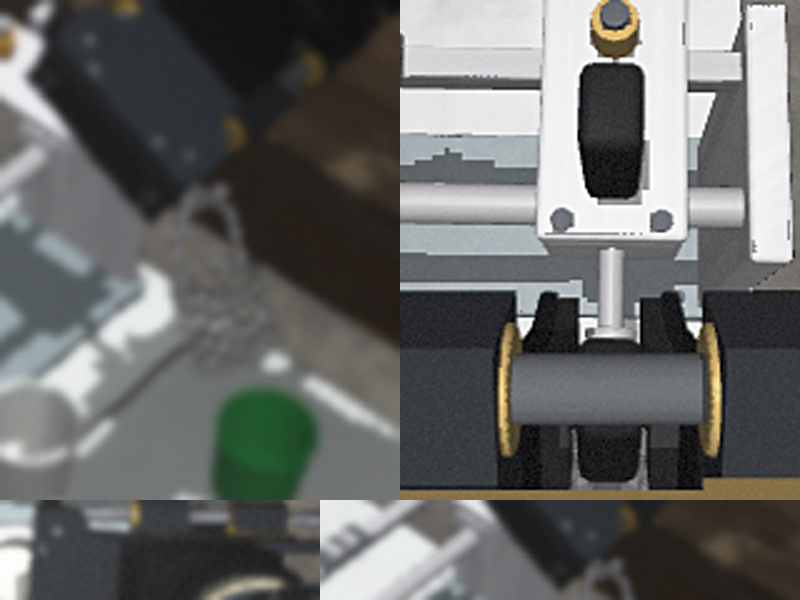

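```bash
python3 - <<'E'
from h import *
for n in ['wD','wH','wI','Jw']:
    g=cv2.imread(f'pics/{n}_raw.png').mean(axis=2)
    print(n,'v180..',g[180:312:2,321:327].mean(axis=1).astype(int).tolist())
for n in ['wH','wI','Jw']:
    g=cv2.imread(f'pics/{n}_raw.png').mean(axis=2)
    for v in (236,244,284,288,292,296,300,304): print(n,v,g[v,296:352:2].astype(int).tolist())
E
```

```text
wD v180.. [116, 128, 102, 129, 111, 126, 126, 128, 126, 127, 127, 126, 125, 126, 126, 126, 125, 126, 127, 127, 132, 32, 24, 26, 26, 24, 24, 27, 29, 29, 29, 30, 35, 33, 32, 30, 56, 63, 69, 68, 70, 74, 74, 75, 75, 75, 76, 72, 70, 60, 145, 140, 142, 140, 142, 140, 141, 142, 142, 140, 131, 198, 193, 104, 78, 80]
wH v180.. [189, 189, 188, 164, 125, 140, 150, 142, 166, 194, 190, 124, 89, 229, 224, 224, 224, 224, 224, 223, 223, 222, 224, 222, 222, 222, 222, 222, 223, 221, 226, 151, 193, 24, 48, 58, 74, 89, 101, 107, 111, 116, 119, 119, 120, 115, 113, 108, 98, 83, 64, 62, 30, 15, 110, 107, 122, 135, 136, 135, 135, 134, 136, 110, 106, 105]
wI v180.. [25, 22, 12, 157, 254, 243, 243, 243, 244, 237, 122, 105, 200, 193, 194, 194, 195, 196, 198, 197, 198, 198, 198, 198, 199, 203, 202, 231, 193, 188, 187, 189, 189, 192, 113, 30, 75, 90, 99, 104, 111, 114, 116, 117, 117, 113, 111, 107, 97, 84, 46, 30, 30, 28, 27, 28, 26, 29, 26, 21, 92, 119, 113, 105, 104, 105]
Jw v180.. [25, 24, 24, 19, 10, 157, 255, 243, 243, 243, 243, 254, 235, 99, 102, 207, 202, 201, 200, 201, 202, 201, 202, 203, 202, 202, 202, 
[... 2523 characters left out ...]
 81, 26, 32, 32, 33, 35, 38, 38, 40, 44, 37, 34, 32, 62, 75, 54, 58, 60, 61, 67, 67]
Jw 288 [29, 41, 31, 38, 65, 64, 35, 108, 24, 24, 32, 25, 22, 19, 22, 26, 27, 21, 17, 19, 76, 75, 62, 64, 63, 67, 57, 64]
Jw 292 [32, 37, 40, 35, 39, 31, 32, 119, 14, 27, 32, 24, 28, 19, 27, 28, 30, 33, 27, 22, 87, 59, 26, 42, 36, 44, 44, 37]
Jw 296 [9, 38, 43, 42, 33, 42, 38, 108, 12, 27, 30, 26, 26, 36, 24, 25, 26, 26, 27, 23, 113, 79, 41, 35, 33, 39, 37, 39]
Jw 300 [28, 34, 33, 42, 36, 35, 64, 116, 56, 16, 24, 22, 18, 31, 21, 28, 28, 34, 24, 94, 106, 109, 31, 44, 34, 40, 36, 41]
Jw 304 [19, 37, 37, 33, 38, 34, 61, 105, 115, 115, 107, 81, 88, 93, 92, 88, 101, 109, 112, 132, 104, 116, 22, 37, 35, 34, 37, 29]
```

```bash
python3 - <<'E'
from h import *
import pickle
p,o=pickle.load(open('wG.pkl','rb'));g=o['tool_pos']+[0,0,5]
L=np.array([[-11,0,17],[11,0,17],[11,0,-17],[20.5,0,-76],[20.5,0,-112]],float)
print('dz tilt: backtop fronttop frontbot rimfront botfront')
for dz in (-18,-12,-6,0,6,12):
  for tilt in range(-30,61,15):
    q=proj(p,g+R.from_euler('y',tilt,degrees=True).apply(L+[1.3,0,-0.7+dz]));print(dz,tilt,q[:,1].round(0))
E
```

```text
dz tilt: backtop fronttop frontbot rimfront botfront
-18 -30 [267. 242. 195. 127. 103.]
-18 -15 [271. 238. 205. 155. 140.]
-18 0 [275. 236. 216. 183. 176.]
-18 15 [277. 235. 230. 212. 211.]
-18 30 [279. 236. 244. 242. 247.]
-18 45 [279. 239. 260. 273. 284.]
-18 60 [277. 242. 275. 305. 324.]
-12 -30 [277. 252. 203. 132. 107.]
-12 -15 [279. 246. 210. 158. 142.]
-12 0 [280. 240. 219. 185. 177.]
-12 15 [280. 237. 231. 212. 211.]
-12 30 [278. 235. 243. 241. 246.]
-12 45 [275. 234. 257. 270. 282.]
-12 60 [271. 236. 270. 301. 321.]
-6 -30 [287. 263. 210. 137. 110.]
-6 -15 [288. 254. 215. 161. 144.]
-6 0 [286. 245. 222. 186. 178.]
-6 15 [283. 238. 231. 213. 211.]
-6 30 [278. 233. 242. 240. 245.]
-6 45 [272. 230. 253. 268. 281.]
-6 60 [264. 228. 265. 297. 318.]
0 -30 [297. 274. 218. 142. 114.]
0 -15 [297. 262. 221. 164. 147.]
0 0 [293. 250. 226. 188. 179.]
0 15 [287. 240. 232. 213. 212.]
0 30 [278. 231. 240. 239. 245.]
0 45 [268. 224. 250. 266. 279.]
0 60 [257. 221. 259. 294. 315.]
6 -30 [309. 286. 227. 147. 118.]
6 -15 [306. 271. 227. 167. 149.]
6 0 [300. 256. 229. 190. 180.]
6 15 [290. 241. 233. 213. 212.]
6 30 [278. 228. 239. 238. 244.]
6 45 [263. 219. 246. 263. 277.]
6 60 [249. 213. 253. 290. 312.]
12 -30 [321. 299. 236. 152. 123.]
12 -15 [317. 281. 234. 171. 152.]
12 0 [308. 262. 233. 191. 182.]
12 15 [294. 243. 235. 213. 212.]
12 30 [277. 226. 237. 237. 243.]
12 45 [259. 213. 242. 261. 275.]
12 60 [241. 204. 247. 285. 308.]
```

The pictures and the force (+x and +z, ratio about 0.5) fit the bail lying on the inner slope of the up-turned tip, sliding towards the seat, with the tab displaced rearward in the grip. I'll grip harder and pull forward a little to test this.

Request:
{"fn": "step_arm", "kwargs": {"rows": [[[0,0,0,0,0,0,0],[0,-0.45,0.215,0,0,0,0],[0,0,0,0,0,0,0],[0,0,0,0,0,0,0]]], "grip_force": 40}}

```text
t: 13.78
tool_pos: [560.1, -154.9, 177.1]
eef_rot: [0.458, 1.983, -1.961]
force: [2.0, -0.4, 16.8]
opening: 13.5
```

Request:
{"fn": "step_arm", "kwargs": {"rows": [[[0,-0.54,0.03,0,0,0,0],[0,0,0,0,0,0,0],[0,0,0,0,0,0,0]]]}}

```text
t: 14.15
tool_pos: [562.1, -152.9, 176.8]
eef_rot: [0.45, 1.991, -1.96]
force: [-0.5, -0.7, 10.9]
opening: 13.6
```

```bash
python3 - <<'E'
from h import *
o=ctrl.get_obs();print(o['t'],o['tool_pos'],o['force'],o['wrist_torque'],o['opening']);M=R.from_rotvec(o['eef_rot']).as_matrix();print(M)
# contact line: point r (from TCP) with r x F = torque (if torque is about TCP): least-norm r
F=o['force'];T=o['wrist_torque']*1000;print('lever',np.cross(F,T)/(F@F))
a=viewer.get_image('wrist');g=a.mean(axis=2);cv2.imwrite('pics/wK_raw.png',a[:,:,::-1])
print(g[180:312:2,321:327].mean(axis=1).astype(int).tolist())
E
```

```text
14.15 [ 562.13 -152.86  176.83] [-0.54 -0.74 10.87] [-0.09  0.01 -0.03] 13.587640028127838
[[-0.9   0.43  0.  ]
 [ 0.01  0.01 -1.  ]
 [-0.43 -0.9  -0.02]]
lever [-0.95 -7.99 -0.59]
[19, 20, 27, 21, 27, 25, 23, 9, 155, 254, 243, 243, 243, 243, 254, 236, 105, 97, 193, 192, 192, 192, 194, 194, 195, 196, 196, 196, 196, 197, 197, 197, 203, 56, 38, 36, 71, 89, 100, 103, 109, 114, 117, 117, 117, 114, 111, 107, 96, 84, 46, 32, 28, 28, 32, 30, 25, 28, 27, 31, 28, 25, 22, 108, 105, 104]
```

Request:
{"fn": "step_arm", "kwargs": {"rows": [[[0,-0.45,0.215,0,0,0,0],[0,-0.45,0.215,0,0,0,0],[0,0,0,0,0,0,0],[0,0,0,0,0,0,0]]]}}

```text
t: 14.7
tool_pos: [570.5, -151.5, 175.0]
eef_rot: [0.446, 1.997, -1.959]
force: [-1.1, 0.1, 4.9]
opening: 13.3
```

```bash
python3 - <<'E'
from h import *
o=ctrl.get_obs();print(o['t'],o['tool_pos'],o['force'],o['wrist_torque'],o['opening'])
a=viewer.get_image('wrist');g=a.mean(axis=2);cv2.imwrite('pics/wK_raw.png',a[:,:,::-1])
print(g[180:312:2,321:327].mean(axis=1).astype(int).tolist())
s=viewer.get_image('scene')[:,:,::-1];cv2.imwrite('pics/sK_raw.png',s);S=viewer.camera_params('scene')
print('pred px mid,bend,tip',proj(S,[(549,-152,143),(533,-151.5,142),(520,-151,159)]))
sub=s[155:240,360:410].max(axis=2)
for r in range(0,85,2): print(155+r,''.join(' .:-=+*#%@'[min(9,int(x)//26)] for x in sub[r]))
E
```

```text
14.7 [ 570.49 -151.48  175.  ] [-1.14  0.1   4.93] [ 0.06  0.33 -0.  ] 13.255479654738876
[58, 62, 60, 60, 53, 45, 37, 25, 26, 21, 19, 20, 26, 19, 161, 255, 244, 243, 243, 243, 244, 235, 130, 98, 196, 193, 194, 195, 195, 195, 196, 196, 199, 219, 25, 34, 71, 88, 99, 104, 108, 114, 115, 115, 116, 113, 111, 106, 96, 83, 49, 46, 39, 26, 30, 27, 27, 31, 25, 25, 24, 24, 26, 108, 104, 103]
pred px mid,bend,tip [[370.68 157.24]
 [376.34 161.37]
 [382.07 158.96]]
155 ........::::::.............................:::----
157 .........:::---:.............................::---
159 ........:---==--::..:::.........................::
161 :....::------==----:---:..........................
163 -:.::-========-----:::-:..........................
165 =---====-====----::...:-:.........................
167 ========-=--=====--::.:--:........................
169 ==================----:---:.......................
171 =======--================-::......................
173 =======-=====-==--====-----::.....................
175 ======+**+===------==-----------::................
177 =++===+*%%%*+=----------===-----
[... 1023 characters left out ...]
===========-::::::----------:--=========
217 ==========+==========-:::::::::::::::::-==========
219 =======+*###**++=====-::::::::::::::::-===========
221 ======+#%%%%%%%##*+===-::::::::::::::--===========
223 ======+#%%%%%%%%%%#**+=---:::::::::---============
225 ======+*#%%%%%%%%%%%#*+====--------===============
227 ======+*#%%%%%%%%%%%%#*+==========================
229 ===+**#%%%%%%%%%%%%%%%%*+=========================
231 ***#%%%%%%%%%%%%%%%%%%%%*+========================
233 %%%%%%%%%%%%%%%%%%%%%%%%%*+=======================
235 %%%%%%%%%%%%%%%%%%%%%%%%%#*+======================
237 %%%%%%%%%%%%%%%%%%%%%%%%%%%#+=====================
239 %%%%%%%%%%%%%%%%%%%%%%%%%%%%*+====================
```

Request:
{"fn": "step_arm", "kwargs": {"rows": [[[0,-0.45,0.215,0,0,0,0],[0,-0.36,0.17,0,0,0,0],[0,0,0,0,0,0,0],[0,0,0,0,0,0,0]]]}}

```text
t: 15.3
tool_pos: [579.1, -151.2, 174.5]
eef_rot: [0.445, 1.998, -1.959]
force: [-2.1, 0.9, 4.6]
opening: 13.1
```

```bash
cat > st.py <<'E'
from h import *
def status(tag,asc=False,box=(155,240,360,410)):
    o=ctrl.get_obs();print(o['t'],o['tool_pos'],o['force'],o['wrist_torque'],o['opening'])
    a=viewer.get_image('wrist');g=a.mean(axis=2);cv2.imwrite(f'pics/w{tag}_raw.png',a[:,:,::-1])
    print('tab back px',[int(v) for v in range(270,320) if g[v,321:327].mean()>80][:1],'front',[int(v) for v in range(200,256) if g[v,321:327].mean()<50][:1])
    s=viewer.get_image('scene')[:,:,::-1];cv2.imwrite(f'pics/s{tag}_raw.png',s)
    if asc:
        sub=s[box[0]:box[1],box[2]:box[3]].max(axis=2)
        for r in range(0,sub.shape[0],2): print(box[0]+r,''.join(' .:-=+*#%@'[min(9,int(x)//26)] for x in sub[r]))
E
python3 -c "
from st import *
status('L')
a=cv2.imread('pics/sK_raw.png').astype(int);b=cv2.imread('pics/sL_raw.png').astype(int);j=cv2.imread('pics/Js_raw.png').astype(int)
# flow of basket texture between J, K, L (scene) 
for n,p,q in (('J-K',j,a),('K-L',a,b)):
    for (y,x) in ((195,376),(205,382),(185,382)):
        t=p[y-10:y+10,x-10:x+10].astype(np.uint8);S=q[y-25:y+25,x-25:x+25].astype(np.uint8)
        r=cv2.matchTemplate(S,t,cv2.TM_CCOEFF_NORMED);_,m,_,l=cv2.minMaxLoc(r);print(n,(y,x),round(m,2),'shift',l[0]-15,l[1]-15)
"
```

```text
15.3 [ 579.1  -151.2   174.51] [-2.14  0.89  4.58] [-0.    0.48 -0.02] 13.109768875956867
tab back px [270] front [207]
J-K (195, 376) 0.74 shift -2 2
J-K (205, 382) 1.0 shift 0 0
J-K (185, 382) 0.77 shift -2 -3
K-L (195, 376) 0.81 shift -1 1
K-L (205, 382) 0.99 shift 0 0
K-L (185, 382) 0.74 shift -3 -2
```

Over the last 8.6 mm the height and load stayed constant and the basket followed the tool, so the bail is on the level seat. I'll unload, release and retract.

Request:
{"fn": "step_arm", "kwargs": {"rows": [[[0,-0.06,-0.13,0,0,0,0],[0,0,0,0,0,0,0],[6,0,0,0,0,0,0],[25,0,0,0,0,0,0],[45,0,0,0,0,0,0],[45,0,0,0,0,0,0],[45,0,0,0,0,0,0]]]}}

```text
t: 16.27
tool_pos: [579.2, -151.2, 176.0]
eef_rot: [0.445, 1.998, -1.959]
force: [0.7, -0.4, 0.1]
opening: 37.7
```

```bash
python3 -c "
from st import *
status('M',True,(155,225,345,400))
"
```

```text
16.275 [ 579.22 -151.19  175.99] [ 0.74 -0.43  0.12] [ 0.05  0.22 -0.01] 37.656603490431245
tab back px [270] front [208]
155 *+====-:............::----::...........................
157 =======--:........::--=--=--:::........................
159 =========--:....:--===--===-----::::::.................
161 ===========--::--========-------------:................
163 ==========================----------::.................
165 ========================-====---:::-:..................
167 ================================-----:.................
169 ==+**++==========================-----:................
171 +*******++======================-------:::.............
173 ==+*******++=============-===----------:---::..........
175 ---==+*****+=========+*+==----------=----------::......
177 ------==++==---=++=======--------------------==---::...
179 -------------===+++=------====-----------------------::
181 -------------==--=---====---====-----==---------===----
183 -----------==+++=--===+===========--------==========---
185 ----------=+**++===+++++=========--====-------==----==-
187 -------======+
[... 421 characters left out ...]
+==---===================-------------==
203 ++++=====+++++==---===================-----------------
205 ++++======+==----====================----------------::
207 +++=========--=======================----------------::
209 +++=======--=========================---------------:::
211 ++++++==============================--:-------------:::
213 ***#**+=============================-::::----------:::-
215 ++++================================-::::::------------
217 ====================+**##*++========-:::::::::::::::::-
219 ==================+##%%%%%###*+=====-::::::::::::::::-=
221 ==================+#%%%%%%%%%%##*+===-::::::::::::::--=
223 ===+++============+*#%%%%%%%%%%%%*+===---:::::::::---==
```

Request:
{"fn": "step_arm", "kwargs": {"rows": [[[45,0,-1,0,0,0,0],[45,0,-2,0,0,0,0],[45,0,-3,0,0,0,0],[45,0,-4,0,0,0,0],[45,0,0,0,0,0,0],[45,0,0,0,0,0,0]]]}}

```text
t: 17.12
tool_pos: [536.4, -152.9, 266.4]
eef_rot: [0.445, 1.998, -1.959]
force: [-0.8, 0.1, 0.1]
opening: 39.1
```

```bash
python3 -c "
from st import *
o=ctrl.get_obs();print(o['t'],o['tool_pos'],o['force'],o['joints'])
p=viewer.camera_params('wrist');a=viewer.get_image('wrist');cv2.imwrite('pics/wN_raw.png',a[:,:,::-1]);import pickle;pickle.dump((p,o),open('wN.pkl','wb'))
print(proj(p,[(611,-152,198),(566,-152,142),(549,-152,142),(520,-151,159),(549,-152,190),(549,-152,173),(549,-132,122),(549,-171,122),(549,-77,46),(549,-152,61)]))
g=a.max(axis=2)[20:270,230:420]
for r in range(0,250,4): print(20+r,''.join(' .:-=+*#%@'[min(9,int(x)//26)] for x in g[r,::2]))
"
```

```text
17.125 [ 536.35 -152.93  266.44] [-0.79  0.06  0.07] [-0.62  0.28  1.87  0.43  0.68  0.66]
[[323.54 162.14]
 [324.52 224.89]
 [324.5  242.66]
 [323.02 274.99]
 [323.57 239.86]
 [323.94 240.97]
 [305.23 243.55]
 [343.44 243.6 ]
 [266.83 246.11]
 [325.52 245.75]]
20 ===##**+++=%%%%%%%***=*@@@%@@@@@@@@@@@@@@@@@@@@@@@@@#%%#=@@%%%@@@%%%@-====-===-= ...::---=-====
24 ####**++++++%%%##****=+#@@@@@%@@@@@@@@@@@@@@@@@@@@%#%%#+*@@@@@%@%%%@@-========------------=-===
28 #***+++++++-*#*******===*%%%%%%%@@@@@@@@@@@@@@@@@@%#%#+#@@@%@@@@@@@@@-======-=====-=----=======
32 *+++++++++=--*******+===@%%%%%%%%@%%%%@@%%@@@@@@@@%%#+*@@@@@@@@@@@@@@:==========-=======---====
36 ++++++++==---=*****====*%%%%%%%%%##%#%%%##%%%%%@@@%%+#@@@@@@@@@@@@@@@#=====-=========-=========
40 ++++++=-------+**======%%%%%%########%%%#%#%%%%@@@@*@@@@@@@@@@@@@@@@@*-=======-============-===
44 ====-----------====+=*###%%%%##%%###%%%%%%%%%%%%@@#+@@@@@@@@@@@@@@@@@@=========================
48 ----------------==+@%%#########%%%%#%###%%%%%%%%@#*@@@@@@@@@@@@@@@@@@@===-=====================
52 ---------------:#%%%%%%%%%%%%###%%%%%%#%%%%
[... 4741 characters left out ...]

244 ..-*+----@--=-*@@=   . .....  *@@%%@@%%@@@+  ......==+@++*@@@@@@  ...... ... ==-=--=-=---=**...
248  .#*:----@----%=     .......  -==----===-== . .....:-:::=====-:- ........ ..   ====-=:----*#:..
252 .+#-:::::::::::-:--::--::-:--:-:::-:-:::::::::-:::-:-:::::::--:::--::-::::-::::::::::::-:--#%..
256 .++-:==-=-====---====-=-----=-----==----======--====---===-=--=----=-------====--===-===-::#% .
260 .+*:-=====================================================================================-+%=.
264 :*#:+=====================================================================================--@%.
268 -##:======================================================================================::@@.
```

The ASCII view shows the basket hanging on the peg: its mesh body is at columns 306–346, its tab at (324,246), and the peg runs through it. Now I get the carriage tab, ball and notch positions from this view.

```bash
python3 -c "
from h import *
import pickle
p,o=pickle.load(open('wN.pkl','rb'));a=cv2.imread('pics/wN_raw.png').max(axis=2)
for v in (138,140,142,144,146): print(v,a[v,230:276].tolist())
for v in (138,142,146): print(v,'h',a[v,312:342].tolist())
for v in (160,170,180): print(v,'tab',a[v,308:342].tolist())
for xc in (534,538,542,546,550,554): print(xc,proj(p,[(xc+20.5,-152,97),(xc+11,-152,156),(xc+11,-152,190)])[:,1])
"
```

```text
138 [219, 219, 218, 220, 224, 228, 233, 238, 239, 241, 242, 244, 242, 227, 145, 202, 227, 196, 199, 208, 202, 167, 164, 185, 185, 170, 145, 121, 143, 205, 208, 216, 242, 236, 234, 232, 230, 229, 230, 229, 228, 226, 225, 226, 228, 227]
140 [220, 221, 223, 222, 224, 176, 97, 109, 109, 108, 107, 104, 131, 194, 207, 212, 208, 190, 166, 132, 102, 121, 124, 122, 139, 201, 213, 217, 200, 186, 156, 114, 97, 112, 119, 112, 115, 118, 110, 125, 204, 232, 226, 225, 223, 226]
142 [229, 228, 228, 231, 233, 188, 113, 120, 120, 121, 123, 110, 125, 190, 204, 212, 208, 192, 167, 126, 90, 119, 118, 130, 174, 198, 205, 214, 200, 177, 155, 114, 103, 123, 116, 119, 124, 122, 111, 105, 165, 239, 232, 229, 228, 227]
144 [219, 219, 220, 224, 213, 103, 116, 121, 122, 119, 126, 116, 139, 198, 209, 212, 208, 183, 160, 125, 104, 125, 122, 124, 162, 199, 211, 211, 196, 180, 149, 114, 121, 123, 120, 125, 121, 121, 117, 95, 141, 236, 224, 222, 219, 219]
146 [216, 217, 218, 223, 212, 104, 124, 126, 124, 124, 125, 120, 141, 198, 208, 213, 200, 184, 152, 122, 109, 124, 117, 145, 205, 205, 208, 211, 193, 176, 142, 102,
[... 478 characters left out ...]
, 255, 246, 240, 239, 241, 241, 243, 242, 240, 240]
160 tab [244, 243, 243, 242, 243, 243, 247, 255, 136, 22, 42, 50, 58, 49, 57, 52, 52, 56, 55, 57, 56, 58, 48, 27, 67, 187, 255, 244, 242, 244, 244, 243, 242, 240]
170 tab [245, 244, 243, 243, 244, 245, 249, 255, 67, 32, 49, 61, 65, 66, 60, 64, 64, 57, 62, 61, 60, 57, 53, 35, 45, 174, 255, 245, 243, 245, 244, 244, 243, 242]
180 tab [244, 245, 243, 244, 244, 244, 244, 249, 255, 148, 9, 23, 34, 21, 29, 30, 26, 28, 32, 33, 27, 29, 18, 9, 69, 199, 255, 246, 244, 245, 244, 244, 244, 242]
534 [239.54 246.4  244.93]
538 [235.91 241.94 239.86]
542 [232.29 237.52 234.82]
546 [228.69 233.11 229.81]
550 [225.1  228.74 224.83]
554 [221.53 224.38 219.89]
```

Request:
{"fn": "step_arm", "kwargs": {"rows": [[[45,0,0,0,0,0,-8.6],[45,0,0,0,0,0,-8.6],[45,0,0,0,0,0,-8.6],[45,0,0,0,0,0,0],[45,0,0,0,0,0,0],[45,0,0,0,0,0,0],[45,0,0,0,0,0,0]]]}}

```text
t: 18.05
tool_pos: [535.7, -153.0, 266.5]
eef_rot: [0.013, -2.239, 2.195]
force: [0.2, 0.5, 0.3]
opening: 39.6
```

```bash
python3 -c "
from h import *
import pickle
o=ctrl.get_obs();print(o['t'],o['tool_pos'],o['joints']);print(R.from_rotvec(o['eef_rot']).as_matrix())
p=viewer.camera_params('wrist');a=viewer.get_image('wrist');cv2.imwrite('pics/wO_raw.png',a[:,:,::-1]);pickle.dump((p,o),open('wO.pkl','wb'))
print(proj(p,[(611,-152,199),(647,-153,166),(644,-77,145),(549,-152,143),(545,-152,190)]))
"
```

```text
18.05 [ 535.75 -153.02  266.46] [-0.49  0.41  1.56  0.01  1.19  1.08]
[[-1.   -0.01  0.  ]
 [-0.    0.02 -1.  ]
 [ 0.01 -1.   -0.02]]
[[323.39 112.48]
 [325.61  64.34]
 [235.37  72.76]
 [324.45 183.72]
 [323.47 201.26]]
```

```bash
python3 -c "
from h import *
import pickle
p,o=pickle.load(open('wN.pkl','rb'))
for z in (130,140,150,160): a,b=atz(p,(245.4,143),z),atz(p,(256.8,143),z);print(z,a,b,'sp',a[1]-b[1],'mid',(a+b)[1]/2)
print('housing',atz(p,(325.7,142),166),'ctab',atz(p,(324.2,170),199.5),'cup',atz(p,(266,246),46))
p,o=pickle.load(open('wO.pkl','rb'));a=cv2.imread('pics/wO_raw.png').max(axis=2)
for v in range(44,240,3): print(v,''.join(' .:-=+*#%@'[min(9,int(x)//26)] for x in a[v,222:366:1][::2]))
for v in (66,72,78): print(v,a[v,222:262].tolist(),a[v,312:342].tolist())
"
```

```text
130 [654.62 -67.47 130.  ] [654.57 -79.66 130.  ] sp 12.180347027461067 mid -73.56509142945667
140 [650.66 -70.44 140.  ] [650.6  -82.22 140.  ] sp 11.7743672572593 mid -76.32787474163183
150 [646.7  -73.41 150.  ] [646.64 -84.77 150.  ] sp 11.368387487057532 mid -79.090658053807
160 [642.73 -76.37 160.  ] [642.68 -87.33 160.  ] sp 10.962407716855765 mid -81.85344136598218
housing [ 640.95 -153.36  166.  ] ctab [ 603.96 -152.57  199.5 ] cup [549.14 -75.94  46.  ]
44 %%%%%%%%%%%%%%%%%%%%%%%%%%%%%%@@%@@@@@@@@%@@@@%%%%@@%%@@%@@%@%@@@@@@@%@@
47 %%%%%%%%%%%%%%%%%%%%%%%%%%%%@%@@@@@@@@@@#@@@@@@@@@@@@@@@@@@@@@@@@@@@%@@@
50 %%%%@%%%%%%%%@%%%%%%%%%%%%@@@%@@%@@@@@@@*@@@@@@@@@@@@@@@@@@@@@@@@%@@@@@@
53 %%%%%%%@%@@@%%%%%@%%%%%%@@@%%@@@@@@@@@@@*@@@@@@@@@@@@@@@@@@@@@@@%@@@@@@@
56 %%%@@@%#%%**@%%%%%@%%%%%%@@@@%@@@%@@@@@@*@@@@@@@@@@@@@@@@@@@@@@@%@@@@@@@
59 #*++=====++=-+@@@@@@%%%%%@@@@@@@%@@@@@@@*@@@@@@@@@@@@@%@@@@@@@@@%@@@@@@@
62 ==#%#*===*%%*=====+@@%%%%@@@%@@@@@@@@@@@#@@@@@@@@@#+++*@@@@@@@@@%@@@@@@@
65 ==#%%*=+=#%%*=++=+:%%%***#%#############+@@@@@@@%@=====@@@@@@@@@%@@@@@@@
68 ==#%%*=+=#%%*=++++-@%
[... 4776 characters left out ...]
45, 245]
72 [130, 124, 126, 143, 185, 205, 212, 227, 223, 192, 175, 146, 112, 110, 130, 130, 125, 144, 187, 202, 215, 227, 223, 193, 178, 149, 112, 105, 136, 133, 129, 134, 133, 131, 139, 130, 85, 163, 241, 228] [245, 245, 245, 245, 246, 250, 255, 80, 102, 246, 255, 255, 255, 255, 255, 255, 255, 255, 254, 239, 118, 144, 255, 255, 248, 245, 245, 245, 245, 245]
78 [123, 120, 118, 106, 94, 73, 44, 45, 48, 52, 64, 82, 94, 117, 127, 124, 128, 118, 108, 100, 88, 94, 97, 90, 96, 115, 109, 96, 129, 131, 124, 127, 132, 132, 134, 128, 99, 108, 150, 150] [245, 245, 245, 245, 245, 245, 245, 245, 245, 246, 248, 250, 252, 255, 255, 255, 253, 250, 249, 248, 248, 247, 246, 245, 245, 245, 245, 245, 245, 245]
```

```bash
python3 -c "
from h import *
import pickle
N,_=pickle.load(open('wN.pkl','rb'));O,o=pickle.load(open('wO.pkl','rb'));A=pickle.load(open('wA.pkl','rb'))
print('rails front edge v? notch tri A-O (v uncertain)',tri((A,(308.7,12)),(O,(236,68))))
for z in (135,140,145,150): a,b=atz(O,(229.2,69),z),atz(O,(243.2,69),z);print(z,a,b,'sp',a[1]-b[1],'mid',(a+b)[1]/2)
print('housing',atz(O,(326,69),166),atz(O,(326,69),155),'ctab',atz(O,(324.5,114.5),199.5),'btab',atz(O,(324.5,199),190.5),'body',atz(O,(325,160),97),atz(O,(325,160),61))
"
```

```text
rails front edge v? notch tri A-O (v uncertain) (array([647.93, -76.19, 136.93]), [array([-0.7, -1.3]), array([0.9, 1.3])])
135 [648.43 -68.91 135.  ] [648.43 -81.11 135.  ] sp 12.203217082462132 mid -75.0119046871448
140 [647.67 -70.47 140.  ] [647.67 -82.46 140.  ] sp 11.984749975631644 mid -76.46546746175976
145 [646.91 -72.04 145.  ] [646.92 -83.8  145.  ] sp 11.766282868801156 mid -77.91903023637471
150 [646.16 -73.6  150.  ] [646.16 -85.15 150.  ] sp 11.547815761970682 mid -79.37259301098968
housing [ 643.71 -153.31  166.  ] [ 645.37 -153.18  155.  ] ctab [ 609.65 -152.78  199.5 ] btab [ 546.95 -152.8   190.5 ] body [ 564.96 -151.8    97.  ] [ 560.27 -151.3    61.  ]
```

Request:
{"fn": "step_arm", "kwargs": {"rows": [[[45,-2.5,0,0,0,0,0],[45,-2.5,0,0,0,0,0],[45,-2.4,0,-0.1,0,0,0],[45,0,2,0,0,0,0],[45,0,2.5,0,0,0,0],[45,0,0,0,0,0,0],[45,0,0,0,0,0,0],[45,0,0,0,0,0,0]]]}}

```text
t: 19.1
tool_pos: [610.8, -151.4, 222.1]
eef_rot: [0.011, -2.239, 2.198]
force: [-0.2, -0.1, -0.1]
opening: 39.1
```

```bash
python3 -c "
from h import *
o=ctrl.get_obs();print(o['t'],o['tool_pos'],o['joints'],o['force']);print(R.from_rotvec(o['eef_rot']).as_matrix())
a=viewer.get_image('wrist').max(axis=2)
for v in range(205,320,4): print(v,''.join(' .:-=+*#%@'[min(9,int(x)//26)] for x in a[v,250:400:2]))
"
```

```text
19.1 [ 610.83 -151.43  222.12] [-0.43  0.55  1.43  0.01  1.18  1.14] [-0.16 -0.09 -0.1 ]
[[-1.   -0.01  0.  ]
 [-0.    0.02 -1.  ]
 [ 0.01 -1.   -0.02]]
205 @@@@@@@@@++++++++++*@++++=++++++++*-::::-+*+++*++++++++++--------+*+++**-==
209 ===================-======++++*++* ...   . +++*++++=-=--==-------+***+++-=-
213 ===+=======+=++===+====++=++*+++*=. .. ... -++*++++=============-+*+++++--=
217 ==========================++++++*. ..  .. .-++*++++=+++=++++++++-++++*++-==
221 @+@@@@@@@@@-----=-==------++++*++    ..... :*+*++++-=============+*+++++===
225 -+@@@@@@@@@@@----::::::::=+++++++  ...... ..+***+++=++++=-------=+++++++===
229 =-@@@@@@@@@@ .......++++@#+*+**+*...........*+*++++@@@ ...:.  .-=++++*+-===
233 ===@@@@@@@@ .. . .. +++*@#+*:::-*......... :*:::*++@%@  ... . ..+++++++====
237 =====+@@@@   ...... =+++@@+*-::==..........:*:::+*+%%@ .. ..    :*+++++====
241 =========     ....  =++++++++=-+*..........-*%-+@%%%@=  . ...... :**+*+====
245 =======   .  .. ... -+++++++-+%=-..........:=%*=%%%%=+ .....  .    :+======
249 ====-   .. ..  .... -++++++++#*=% ... .... +%=##%%%+++  .... ..
[... 672 characters left out ...]
 :+++++++++++::===- . ..  :::++++++%%%%%%%@  ...... .     ..
289 ... . ......... -++++++++++--:-=- ...  . .=-++++@%%%%%%%%@ ....... ..  .  .
293 . .     ......  -+++++++++=::::-:... .....::-++%%%%%%%%%%@  ...... .  .. ..
297 ..  .   ....... ++++++++++-::::--....... .-:=@%%%%%%%%%%%@: ...... .   .  .
301 .     ........ -++++++++++-:::--:.. ......-:-@%%%%%%%%%%%%@ ......  .  . . 
305 .       .......*+++++++++++-::--. ..     .-:%@@@@@@@@@@@@@@:......       ..
309 ---------------------------------------------------------------------------
313 ---------------------------------------------------------------------------
317 :::::::::::::::::::::::::::::::::::::::::::::::::::::::::::::::::::::::::::
```

Request:
{"fn": "step_arm", "kwargs": {"rows": [[[45,0,1.5,0.1,0,0,0],[45,0,1.5,0,0,0,0],[45,0,1,0,0,0,0],[45,0,0.5,0,0,0,0],[45,0,0,0,0,0,0],[45,0,0,0,0,0,0]]]}}

```text
t: 19.9
tool_pos: [610.0, -151.3, 176.0]
eef_rot: [0.013, -2.239, 2.196]
force: [0.8, -0.5, 0.6]
opening: 39.0
```

Request:
{"fn": "step_arm", "kwargs": {"rows": [[[0,0,0,0,0,0,0],[0,0,0,0,0,0,0],[0,0,0,0,0,0,0],[0,0,0,0,0,0,0]]], "grip_force": 40}}

```text
t: 20.4
tool_pos: [609.8, -151.4, 175.9]
eef_rot: [0.012, -2.238, 2.196]
force: [-0.4, -0.1, 0.1]
opening: 14.0
```

```bash
python3 -c "
from h import *
o=ctrl.get_obs();print(o['t'],o['tool_pos'],o['force'],o['opening'],np.degrees(R.from_rotvec(o['eef_rot']).as_euler('zyx')))
"
```

```text
20.4 [ 609.75 -151.41  175.86] [-0.44 -0.06  0.05] 14.0202114153303 [179.43   0.05  91.07]
```

Request:
{"fn": "step_arm", "kwargs": {"rows": [[[0,0,0,-0.3,0,0,0],[0,0,0,-0.5,0,0,0],[0,-0.02,0,-0.6,0,0,0],[0,-0.02,0,-0.7,0,0,0],[0,-0.02,0,-0.7,0,0,0],[0,-0.01,0,-0.7,0,0,0],[0,-0.01,0,-0.7,0,0,0],[0,0,0,-0.6,0,0,0],[0,0,0,-0.5,0,0,0],[0,0,0,-0.3,0,0,0],[0,0,0,0,0,0,0],[0,0,0,0,0,0,0]]]}}

```text
t: 21.9
tool_pos: [610.9, -94.3, 176.0]
eef_rot: [0.012, -2.24, 2.195]
force: [5.4, -0.5, -9.6]
opening: 13.6
```

```bash
python3 -c "
from h import *
import pickle
o=ctrl.get_obs();print(o['t'],o['tool_pos'],o['force'],o['opening'])
p=viewer.camera_params('wrist');a=viewer.get_image('wrist');cv2.imwrite('pics/wP_raw.png',a[:,:,::-1]);pickle.dump((p,o),open('wP.pkl','wb'))
a=a.max(axis=2);print(proj(p,[(644,-76.5,140),(645,o['tool_pos'][1]-1.5,166),(549,-76,46)]))
for v in range(0,100,5): print(v,''.join(' .:-=+*#%@'[min(9,int(x)//26)] for x in a[v,220:420:2]))
for v in range(190,310,5): print(v,''.join(' .:-=+*#%@'[min(9,int(x)//26)] for x in a[v,220:420:2]))
"
```

```text
21.9 [610.94 -94.29 175.95] [ 5.44 -0.46 -9.63] 13.641936972030889
[[295.58 181.46]
 [325.83 189.41]
 [307.38 255.12]]
0 ###%%%%%%%%%%%%%%%%%%%%%%%%%%%%%%%%%%%%%%%%%%%%%%%%%%%%%%%%%%%%%%%@@%@@@@@@@%@@@@@@@@@@@@#--********
5 %%%%%%%%%%%%%%%%%%#%#%%%%%%%%%%%%%%%%%%%%%%%%%%%%%%%%%%%%%%%%%%%%%%%%%@@@@@@@@@@%@@@@@%@:---********
10 %%%%%%%%%%%%%%%%%%%%#%%%%%%%%%%%%%#%%%%%%%%%%%%%%%%%%%%%%%%%%%@@%@%%%@@%%%@%@%@@@@@%@%@::---=*******
15 %%%%%%%%%%%%%%%%%%%%#%%%%###%%%%%%#%%%%%%%%%%%%%%%%%%%%%%%%%%%%%%%%%%%@%%%%%%@%%%@%%%%@:::::--:-===:
20 %%%%%%%%%%%%%%%%%%%%%%%%%%%%%%%%%%%%%%%%%%%%%%%%%%%%%%%%%%%%%%%%%%%%%%%%%%%%%%%%%%@%@%%@:::---:---:+
25 %%%%%%%%%%%%%%%%%%%%%%%%%%%%%%%%%%%%%%%%%%%%%%%%%%%%%%%%%%%%%%%%%%%%%@%%%%%%%%%%%%%%@@%@@@*.::::-@%%
30 %%%%%%%%%%%%%%%%%%%%%%%%%%%%%%%%%%%%%%%%%%%%%%%%%%%%%%%%%%%%%%%%%%%@%@@%%@%%%@@%@@@@@@@%@%%%%%%%%%%%
35 %%%%%%%%%%%%%%%%%%%%%%%%%%%%%%%%%%%%%%%%%%%%%%%%%%%%%%%%%%%%%%%%%%%%@%%%%@%@%@@@@@@@@@@%%%%%%%%%%%%%
40 %%%%%%%%%%%%%%%%%%%%%%%%%%%%%%%%%%%%%%%%%%%%%%%%%%%%%%%%%%%%%%%%%%%@%%%%@@@%@@@@@@@%%@%%%%%%%%%%%%%%
45 %%%%%%%%%%%%%%%%%%%%%%%%%%%%%%%%%%%%%%%%%%%%
[... 2916 characters left out ...]
+=::::::::::::::::::::::::::::::::::::::::-+=.........................
280 ..................:.:.........+=--. . ...................  ....... ...---+:.........................
285 ........:.................... +=:-. .......... .. ........:-......    :-=+ .........................
290 ..............................-=-.    .......-+....     -+-=......  . .--= ....................:....
295 ....................:..............  .......:-++-+###*=-++::......   ...............................
300 ................................... . ......-+%%*-#%%*-=#%%+...... . ..... .........................
305 .............................. .. .    .....-++++==+==+++++-.......   .-----------------------------
```

Request:
{"fn": "step_arm", "kwargs": {"rows": [[[0,-0.15,0.3,0,0,0,0],[0,0,0,0,0,0,0],[0,0,0,0,0,0,0]]]}}

```text
t: 22.32
tool_pos: [611.0, -94.3, 175.8]
eef_rot: [0.015, -2.239, 2.194]
force: [-2.1, 1.3, 4.7]
opening: 13.7
```

```bash
python3 -c "
from h import *
import pickle
o=ctrl.get_obs();print(o['t'],o['tool_pos'],o['force'],o['opening'])
p=viewer.camera_params('wrist');a=viewer.get_image('wrist');cv2.imwrite('pics/wQ_raw.png',a[:,:,::-1])
a=a.max(axis=2)
for v in range(140,200,3): print(v,''.join(' .:-=+*#%@'[min(9,int(x)//26)] for x in a[v,240:360:1]))
"
```

```text
22.325 [611.05 -94.32 175.83] [-2.14  1.3   4.66] 13.677443484045517
140 --------------:-+====#####*##**##**##########*###########################--=====================================--=#####
143 ----------------+===###*###*#***#*#**###############################*--==-=======-======================-==-===-=-=#####
146 ----------=-===-=#######*#**#*####****####*#######################---=-====================--==============-=======#####
149 ------------==--=-------------------------------=----==++++++=++++++==+=======++++++++==============---------------++**#
152 ------------------=-=----=-----=-=-=-=-======-----===+++++*+++++++++++++++++++++*@@@@@*@@@@@@@@@@@@@@@@@@@@@@@@@%%%%%%@%
155 -----------=--=-----------=---===-=---=-=-===---===-=++++*+++++++*++++++++++++++*@@@@@@@@@@@@@@@@@@@@@@@@@@@@@@@@@@@@@@%
158 ----------=--=--=------=-==----=----=-=====-:::.:..:=++++*+++++++*++++++++++++++#@@@@@@@@@@@@@@@@@@@@@@@@@@@@@@@@@@@@@@%
161 -------------=---==-----=-=--------------===-:::::::=++++++++++++*+++*+++*+++*++++++++++++#@@@@@@@@@@@@@@@@@@@@@@@@@@@@%
164 ---------------------------
[... 768 characters left out ...]
======-=+++++++++++++++++++*+==+++:::::::::::::-+====+++++++***+++++++++++=
185 --------------==-=--=---=-=-:::::::::::::==========-=++++*++++++**+++++++++=++-::::::::::::::=++==*++++++**++++++++++++=
188 -----------===---=-----=-====--===-=--==-===---==-=-=++++++++++++++++++++++-=+=:::::::::::::=++==*+++++++*+*+++++++++++=
191 -----------==-=--------=--====--=-===---==-=--=-=-===+++++++++++*++++++++++*==+++-::::::::=++===*++++++++*+++++++++++++-
194 -----------==-=--==--=---=--=-====--=====--=-----==-=+++++++++++*+*++++++++++++====+=++====+*++++++++++++**++++++++++++-
197 --------------==-==--=====---=----=---=--=-=-=------=++++++++++++++++++++++*++++++++**++++++++++++++++++++*+++++++++++=-
```

Target TCP y is about −75.3, with the rib onset expected near −88. Stepping in with force readings.

Request:
{"fn": "step_arm", "kwargs": {"rows": [[[0,0,-0.1,-0.3,0,0,0],[0,0,0,-0.3,0,0,0],[0,0,0,0,0,0,0],[0,0,0,0,0,0,0]]]}}

```text
t: 22.88
tool_pos: [611.2, -88.6, 175.8]
eef_rot: [0.015, -2.239, 2.195]
force: [-3.7, -0.8, 6.4]
opening: 13.9
```

Request:
{"fn": "step_arm", "kwargs": {"rows": [[[0,0,0,-0.2,0,0,0],[0,0,0,0,0,0,0],[0,0,0,0,0,0,0]]]}}

```text
t: 23.25
tool_pos: [611.2, -87.0, 175.8]
eef_rot: [0.015, -2.238, 2.195]
force: [-3.6, -0.6, 4.9]
opening: 14.2
```

Request:
{"fn": "step_arm", "kwargs": {"rows": [[[0,0,0,-0.2,0,0,0],[0,0,0,0,0,0,0],[0,0,0,0,0,0,0]]]}}

```text
t: 23.62
tool_pos: [611.2, -86.5, 175.8]
eef_rot: [0.016, -2.235, 2.198]
force: [-2.5, -4.3, 5.4]
opening: 13.8
```

Request:
{"fn": "step_arm", "kwargs": {"rows": [[[0,0,0,-0.2,0,0,0],[0,0,0,0,0,0,0],[0,0,0,0,0,0,0]]]}}

```text
t: 24.0
tool_pos: [611.2, -85.9, 175.8]
eef_rot: [0.016, -2.233, 2.201]
force: [-3.4, -8.1, 4.5]
opening: 13.5
```

Request:
{"fn": "step_arm", "kwargs": {"rows": [[[0,0,0,-0.15,0,0,0],[0,0,0,0,0,0,0],[0,0,0,0,0,0,0]]]}}

```text
t: 24.38
tool_pos: [611.2, -85.6, 175.8]
eef_rot: [0.016, -2.23, 2.203]
force: [-4.2, -10.4, 5.3]
opening: 13.5
```

Request:
{"fn": "step_arm", "kwargs": {"rows": [[[0,0,0,-0.15,0,0,0],[0,0,0,0,0,0,0],[0,0,0,0,0,0,0]]]}}

```text
t: 24.75
tool_pos: [611.3, -82.8, 175.8]
eef_rot: [0.015, -2.233, 2.2]
force: [-2.6, -7.8, 4.6]
opening: 13.8
```

Request:
{"fn": "step_arm", "kwargs": {"rows": [[[0,0,0,-0.15,0,0,0],[0,0,0,0,0,0,0],[0,0,0,0,0,0,0]]]}}

```text
t: 25.12
tool_pos: [611.4, -78.9, 175.9]
eef_rot: [0.015, -2.237, 2.196]
force: [-3.1, -1.6, 6.0]
opening: 13.7
```

Request:
{"fn": "step_arm", "kwargs": {"rows": [[[0,0,0,-0.15,0,0,0],[0,0,0,0,0,0,0],[0,0,0,0,0,0,0]]]}}

```text
t: 25.5
tool_pos: [611.4, -76.3, 175.8]
eef_rot: [0.015, -2.239, 2.194]
force: [-1.5, -0.9, 5.6]
opening: 14.0
```

Request:
{"fn": "step_arm", "kwargs": {"rows": [[[0,0,0,-0.1,0,0,0],[0,0,0,0,0,0,0],[0,0,0,0,0,0,0]]]}}

```text
t: 25.88
tool_pos: [611.5, -75.8, 175.8]
eef_rot: [0.015, -2.239, 2.195]
force: [-2.7, 0.1, 5.6]
opening: 14.0
```

```bash
python3 -c "
from h import *
import pickle
f=[]
o=ctrl.get_obs();print(o['t'],o['tool_pos'],o['force'],o['opening'])
p=viewer.camera_params('wrist');a=viewer.get_image('wrist');cv2.imwrite('pics/wR_raw.png',a[:,:,::-1]);pickle.dump((p,o),open('wR.pkl','wb'))
a=a.max(axis=2)
for v in range(146,200,4): print(v,''.join(' .:-=+*#%@'[min(9,int(x)//26)] for x in a[v,260:390:1]))
for v in range(280,320,3): print(v,''.join(' .:-=+*#%@'[min(9,int(x)//26)] for x in a[v,260:390:1]))
"
```

```text
25.875 [611.48 -75.76 175.83] [-2.67  0.07  5.63] 13.951776378325977
146 --------=-=--=#########*####*#*##*##############-=-==========-===-=--=-=================-=====####################################
150 -------=-=-==---------=----------++++++++++++++++++*@%%%%%%%%%%%%%%%##########**************+++++++=*#############################
154 --------=---=--==--==---==-=----=+++++++++++**++++++++++++#@@@@@@@@@@@@@@@@@@@@@@@@@@@@@@@@@@@@@@@@@%--===========================
158 --------=--=--=--=-=-=---------==++++++++++++*++++++++++++#@@@@@@@@@@@@@@@@@@@@@@@@@@@@@@@@@@@@@@@@%#-============================
162 --------==---=-==--==----==-=-=-=++++++++++++*++++++++++*++++++++#@@@@@@@@@@@@@@@@@@@@@@@@@@@@@@@@@%#-=====================-======
166 ######*****++++====-=-----------=++++*++++++**++++++++++*++++++*+*+++++++++#@@@@@@@@@@@@@@@@@@@@@@@%*----=--======================
170 %%%%%%%%%%%%%%%%%%%%%%=====+++=+=+++++++++++**+++++++++++++****==--=++**++++++++++++++****+++++*@@@#==+=+@@@@@@@%%%%%%%%%%%%%%%%%%
174 %%%%%%%%%%%@%====================+++++++++++++++++++++***=---===+++++=----=*++++++
[... 2048 characters left out ...]
-------------------------
307 ----------------------------------------------------------------------------------------------------------------------------------
310 ----------------------------------------------------------------------------------------------------------------------------------
313 ----------------------------------------------------------------------------------------------------------------------------------
316 ---=----------------=--------------=-------------=-=-----------------------=--=----=----------=----------=------------------------
319 .. ............................. .......................................................... ........... ........... ..............
```

Request:
{"fn": "step_arm", "kwargs": {"rows": [[[0,0,0,-0.1,0,0,0],[0,0,0,0,0,0,0],[0,0,0,0,0,0,0]]]}}

```text
t: 26.3
tool_pos: [611.5, -75.2, 175.8]
eef_rot: [0.015, -2.238, 2.196]
force: [-1.8, -1.3, 4.6]
opening: 14.0
```

Request:
{"fn": "step_arm", "kwargs": {"rows": [[[0,0,0,-0.1,0,0,0],[0,0,0,0,0,0,0],[0,0,0,0,0,0,0]]]}}

```text
t: 26.68
tool_pos: [611.5, -74.8, 175.8]
eef_rot: [0.015, -2.237, 2.197]
force: [-3.1, -3.9, 5.9]
opening: 13.8
```

Request:
{"fn": "step_arm", "kwargs": {"rows": [[[0,0,-0.1,0.17,0,0,0],[0,0,0,0,0,0,0],[0,0,0,0,0,0,0],[0,0,0,0,0,0,0]]]}}

```text
t: 27.18
tool_pos: [611.4, -75.3, 175.8]
eef_rot: [0.015, -2.239, 2.194]
force: [-1.8, 1.4, 1.2]
opening: 13.7
```

```bash
python3 -c "
from h import *
o=ctrl.get_obs();print(o['t'],o['tool_pos'],o['force'],o['opening'])
s=viewer.get_image('scene');t=viewer.get_image('top');S=viewer.camera_params('scene')
print(proj(S,[(549,-76,143),(549,-76,97),(549,-76,61),(549,-76,46),(549,-76,0),(467.6,-142,46),(520,-75,159)]))
a=s.max(axis=2)
for v in range(125,222,3): print(v,''.join(' .:-=+*#%@'[min(9,int(x)//26)] for x in a[v,305:405:1]))
"
```

```text
27.175 [611.44 -75.27 175.84] [-1.78  1.35  1.22] 13.747079892925573
[[347.96 176.28]
 [346.52 190.5 ]
 [345.46 200.86]
 [345.04 204.99]
 [343.8  217.03]
 [391.55 207.77]
 [359.18 178.64]]
125 ::::.........................::::..::::...........::::::::::::::::::::...........::::::::::::::.....
128 ::::::::................:::-:......::::-:......-*%%%%*=-::::::::::::::::....::::......:::::::::.....
131 :::::::::::.........::--::......:::::::::.:-=++=+*#%%@@@%#+=-:::::::::::::::::::............::::....
134 :::::::::::.....::--::.............::----===========++*#%@@@@%#+=:::::::::::::::....................
137 :::::::::::.......:.............:-====---===============++**#%@@@%%*-::::::::::::::::...............
140 :::::::::::.....:::---:.........:----:--=============++*###*+=++**+-:....::::::::::::::::...........
143 ::::::::....:::::::::-::.......:----:::-===============+++========-:.........:::::::::::::::::.:....
146 .........::-=--::.............:--====--===========================-:...............:::::::::::::::..
149 .........::::................:--==================-==============-:
[... 1853 characters left out ...]
**+=+**+++++++====+*##*+==---=+#%%%%%%%%%%%%%%%%#+=-----------==+#%%%%
206 =========-------------------=**+++++++*******+===*##*+========+*#%%%%%%%%%%%%*+-----------------+#%%
209 =========------------------==+*#*++++++++========+**#%%%#*+======+##%%%%%%%%#*=-----------------=*%%
212 =========---------------==++++==+*##*****++++==+*#%%%%%%%%%*+======+*#%%%%%%#=--=+++*+++==----=+*#%%
215 =========-----------===++++###*======++++=======*#%%%%%%%%%%#*+=======+##%%#+-:::--==++**++====*#%%%
218 ========---------===++++++*%%#+=================+#%%%%%#**++============+***=-:::::::::---:::-+#%%%%
221 ========-----==+++*+++++++++*##*+===============++*++========================--::::::::::::--=*#%%%%
```

The scene view shows the basket body (rows 186–200, columns 336–355) hanging above the cup rim (row 204). The carriage is in the notch with small residual forces. I'll let it settle and re-check.

Request:
{"fn": "step_arm", "kwargs": {"rows": [[[0,0,0,0,0,0,0],[0,0,0,0,0,0,0],[0,0,0,0,0,0,0],[0,0,0,0,0,0,0],[0,0,0,0,0,0,0],[0,0,0,0,0,0,0]]]}}

```text
t: 28.02
tool_pos: [611.5, -75.7, 175.9]
eef_rot: [0.015, -2.238, 2.195]
force: [-3.2, 1.8, -0.1]
opening: 13.7
```

```bash
python3 -c "
from h import *
from cell import sign_off
o=ctrl.get_obs();print(o['t'],o['tool_pos'],o['force'],o['opening'])
T=viewer.camera_params('top');t=viewer.get_image('top');cv2.imwrite('pics/tZ_raw.png',t[:,:,::-1]);t0=cv2.imread('pics/top0.png');t0=cv2.resize(t0,(640,400),interpolation=cv2.INTER_AREA)[:,:,::-1]
for n,X in (('vial',(501,63,58)),('wb',(429,81,60)),('pink',(370,25,129))):
    u,v=proj(T,X)[0].astype(int);A=t0[v-12:v+12,u-12:u+12].copy();B=t[v-18:v+18,u-18:u+18].copy()
    r=cv2.matchTemplate(B,A,cv2.TM_CCOEFF_NORMED);print(n,r.max().round(2),np.array(np.unravel_index(r.argmax(),r.shape))-6)
if abs(o['tool_pos'][1]+75.3)<1 and abs(o['force'][1])<4: print('sign',sign_off())
"
```

```text
28.025 [611.48 -75.7  175.88] [-3.2   1.84 -0.06] 13.683610448460483
vial 0.57 [ 0 -1]
wb 0.35 [6 6]
pink 0.11 [ 6 -6]
the job is handed in; nothing more can be done
sign None
```

The job is handed in: the basket hangs by its bail on the carriage peg, and the arm holds the carriage by its tab with the ball in the notch. It finished at t ≈ 28 s of the 64 s allowed, and the verdict is not reported.

**What happened on the way**
- **First try at the peg:** The bail caught the up-turned tip. That tipped the basket about 30° in the fingers and pushed the carriage about 7 mm to the left.
- **Second try:** I pitched the tool to set the basket upright and tried again. The bail first came down on the tip's inner slope, then slid onto the level seat. I let go there, and the wrist view afterwards showed the basket hanging on the peg with its tab near mid-seat.
- **Sliding the carriage:** The push rose to about 10 N on the first rib at y ≈ −86 and dropped as the ball was drawn in. It rose again just past y ≈ −75, so I moved back to the balance point.

**Last checks**
- **Notch:** The tab was held at y = −75.7 mm with about 2 N of sideways force. The camera estimate for the notch was about −75.3 mm.
- **Basket and cup:** The scene picture showed the basket hanging above the cup, with the cup where it was measured before.
- **Bystanders not confirmed:** My before-and-after image match was weak for the vial (0.57, no shift beyond a pixel). It was inconclusive for the weighing bottle (0.35) and for the pink basket (0.11). I put this down to the arm or its shadow over that area but did not confirm it. I never moved the arm near the vial or the bottle. The fingers did pass fairly close to the pink basket while picking up the wire one, with no contact seen.

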